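Fit the core rod through both end gates of a casting mould

ROBOT

A 7-joint arm with a two-finger parallel gripper is mounted at the origin on the work surface. World frame = base frame: x ahead of the robot, y to its left, z up, the work surface at z = 0. Lengths are in m, angles in rad, forces in N, time in s.
With the tool pointing down it reaches from about 0.4 to 0.85 m from the base axis. Payload 10.4 kg.
Tool frame: the origin (TCP) lies midway between the tips of the shut fingers; the grasp point (between the pads) lies manip.pinch_z behind it (manip.pinch_z is the distance from the TCP to the grasp point, in m); z points along the fingers, y is the direction in which the jaws open and shut (so a half turn about z gives the same grasp; the last joint's range is limited). The gripper opens to 85 mm and grips with 20 to 120 N. Pads are 22 mm wide; open, the fingers measure 114 mm over their backs; the gripper's body (76 mm by 85 mm) begins 54 mm behind the grasp point. The pads swing forward as they close: fully open they stand 13 mm farther back than shut.
Start: joints at [-1.222, 0.332, -0.065, 1.46, 0.022, 1.35, -0.088], TCP at [0.227, 0.582, 0.231] pointing down, gripper open.
Joint ranges: [-2.6, 2.6], [-0.5, 2.12], [-1.47, 1.34], [0.16, 2.42], [-1.27, 4.41], [0.06, 2.06], [-2.6, 2.6]. Speed limits (rad/s): [2.22, 2.22, 2.79, 2.79, 3.14, 3.14, 3.14].

INTERFACE

Orientations are given as a unit quaternion [x, y, z, w].
In Python, from workcell import manip gives the robot as it stands.
- The arm moves only by the shell command python3 -m handwheel 'ROWS' [FORCE]. ROWS is JSON, a list that holds one entry, the list of rows, each a list of 7 numbers: the shift along the tool's x, y, z in m, then the turn, a rotation vector about the tool's x, y, z in rad, then the finger opening in m, from 0 to 0.0854. In form: [[[tx, ty, tz, ax, ay, az, claw], ...]]. A call has 1 to 8 rows; each row is the pose to reach, as a shift and turn from the pose commanded when the call began, along the tool's axes at that moment; what a row does not reach only later rows make up. A row lasts 1/8 s, in which the tool goes at most 62.5 mm and 10.7 degrees, less where a joint would pass 70% of its speed; a pose out of reach is approached as far as the arm can. A call with a gripper value outside its range is refused whole. The fingers move at their own pace and stop on an object; FORCE is the grip in N (left out, the last holds). Time passes only in rows, so rows that repeat a pose let the fingers close. It gives the time, the measured TCP pose, the force and the opening at its end, in the units of the state.
- manip.get_obs(): the state, without advancing time (a new reading comes with each control period).
- manip.camera(name): name is "side" or "top"; returns the picture (384x512x3 uint8, blue, green, red); there is no depth.
- manip.calibration(name): a dict with "fx", "fy", "cx", "cy" (pixels), "view" (4x4, takes a point from world to camera coordinates). Camera axes: x right, y up, looking along -z (the intrinsics and any distortion apply to the point x, -y, -z); pixel columns grow to the right and rows downward; lengths in m; the calibration is good to about 2 mm. A picture is of the moment at which its call begins. calibration takes no time and is no camera call.
- manip.hand_in(): hands the job in, once; it reports no verdict.
The state is a dict: "clock": time; "joint_pos": joint angles; "joint_velocities": joint speeds; "tau": joint torques, N m; "position": TCP position; "ee_rot": TCP orientation; "ft_force": force on the tool from outside, world axes, zero at the start; "torque": the same for the moment, N m; "grip_width": opening from 0.0 (shut) to 1.0 (fully open).
Only numpy, scipy, OpenCV 4.12 (cv2) and the standard library are available. Lean on these libraries where they do the work, as an engineer would, in place of code of your own. Each camera call takes 0.05 s, during which the arm holds its last target.

TASK

Get the casting mould ready for pouring: pick the core rod off its rest and thread it, nose first, through the hole in the mould's near end gate (the end nearer the rest), along the channel and out through the far gate, until the handle's shoulder is home against the near gate, and leave the rod running straight down the middle of the channel. The gates slide sideways and were left off-centre, so feel for each hole, bring the gates into line with the rod and never force it; leave the other things on the table alone.

Things in the scene. Friction and masses are not known exactly. Their poses are not given: they have to be found in the camera images.
- mould: Heavy casting mould, does not budge. Origin: centre of the underside of its steel bed (230 x 150 x 18 mm); z up, x along the channel from the near to the far end. Channel open on top, 140 mm long (x -70 to 70), 70 mm wide inside; two white side walls 12 mm thick, tops at z 93. A grey end gate closes each end. The rod goes in at the -x end: the near end, the one nearer the rod's rest.
- mould_entry (a point): point on the channel's middle line in the plane of the near gate's outer face, at hole height (x -78, y 0, z 58 mm from the mould's origin). The near gate: plate 8 mm thick, 110 mm wide, z 18 to 98, with one round 14 mm through hole (1 mm chamfer) mid-width at z 58. It slides along y (friction about 1 N, stops at 14 mm) and stands 5 to 12 mm off to one side, which is not measured.
- mould_exit (a point): point on the channel's middle line in the plane of the far gate's outer face, at hole height (x 78, y 0, z 58 mm from the mould's origin). The far gate (x 70 to 78) is a plate like the near one with the same hole; it too slides along y and stands 5 to 12 mm off to one side or the other, unmeasured. Outside each gate a rail reaches x 85 mm, z 28; keeper clips on the wall tops reach x 88, z 106.
- core: Core rod: aluminium tube 12 mm across, 185 mm long, with a square wooden handle (22 x 22 mm, 45 mm long) at its back end; 50 g, centre of mass about 50 mm ahead of the shoulder. Origin: on the axis at the shoulder (front face of the handle); x along the shaft to the nose, y and z square to the handle's flats, z up on the rest (axis 45 mm above the table). The last 6 mm taper to 7 mm across.
- core_nose (a point): centre of the flat tip of the core rod's nose, 185 mm ahead of the shoulder on its axis
- core_grip (a point): centre of the core rod's square handle, 22.5 mm behind the shoulder on its axis
- rest: Fixed wooden rest under the core rod: base 170 x 60 x 12 mm from its origin to +x, two notched uprights 12 mm thick, 51 mm high, centred 30 and 145 mm along x. The rod lies in the 14 mm wide notches, shoulder above the origin, nose to +x; its handle hangs free behind the rest. Origin at table height; z up.
- chip_jar: bystander: lidded jar of chips, 80 mm wide, 89 mm high, origin at centre of underside
- pigment: bystander: small dropper bottle, 32 mm wide, 85 mm high, origin at centre of underside
- mix_cup: bystander: open mixing cup, 76 mm wide, 100 mm high, origin at centre of underside
- spatula: bystander: spatula lying flat, 250 mm long, origin on its underside

How it is judged:
By the outcome, as a careful person would: the job done as asked, in the order asked, and still so for the second after the job is handed in, with the robot touching nothing.
It also fails if it takes over 72 s, if anything falls off the work surface, if the arm or the gripper's body presses on something with over 40 N, if the wrist force passes 120 N, or if a joint passes its speed limit or range.

## Working session

There is one attempt and no reset: what is moved stays moved. The work goes in short steps, Python scripts to look and compute and a shell command to move; the robot and the scene stay as the last step left them, time stands still between calls to the robot, and variables do not carry over. Pictures are saved under pics/ and viewed, and the job is handed in when it is done.

```bash
ls; mkdir -p pics
python3 - <<'E'
from workcell import manip
import cv2
for n in ("side","top"):
    im=manip.camera(n); cv2.imwrite(f"pics/{n}0.png",im)
    c=manip.calibration(n); print(n,c)
print(manip.get_obs(), manip.pinch_z)
E
```

```text
pics
side {'fx': 499.33808605910673, 'fy': 499.33808605910673, 'cx': 254.39821938487682, 'cy': 197.21506281639014, 'view': array([[ 0.67313118, -0.73944265,  0.01090727, -0.39051184],
       [ 0.38673968,  0.36455268,  0.84707365, -0.29040688],
       [-0.63033866, -0.56597341,  0.53136359, -0.97915007],
       [ 0.        ,  0.        ,  0.        ,  1.        ]])}
top {'fx': 435.50075711380407, 'fy': 435.50075711380407, 'cx': 251.64086187442888, 'cy': 189.73686699262004, 'view': array([[-0.00684461, -0.99996079, -0.00561928,  0.01831029],
       [ 0.99004349, -0.0075666 ,  0.14055829, -0.59573763],
       [-0.1405953 , -0.00460127,  0.99005646, -1.32189177],
       [ 0.        ,  0.        ,  0.        ,  1.        ]])}
{'clock': 0.1, 'joint_pos': array([-1.22159364,  0.3327534 , -0.06469382,  1.46088912,  0.02160102,
        1.34994162, -0.08848163]), 'joint_velocities': array([-0.0009368 , -0.00103726,  0.00017521, -0.00252674,  0.00034305,
       -0.00181168,  0.00051952]), 'tau': array([ 2.35461575e-04, -6.26741266e+01,  4.85707854e-02, -3.92431784e+01,
        1.61975896e-02,  6.85762614e-03,  4.34789672e-05]), 'position': array([0.22693638, 0.58195439, 0.23061484]), 'ee_rot': array([ 1.84816348e-01,  9.82772862e-01, -6.42128093e-04, -8.72263019e-05]), 'ft_force': array([ 0.13890616,  0.46307175, -0.03955669]), 'torque': array([ 0.01074063, -0.04434883,  0.00822502]), 'grip_width': 1.000480719122999} 0.0187
```

View pics/side0.png

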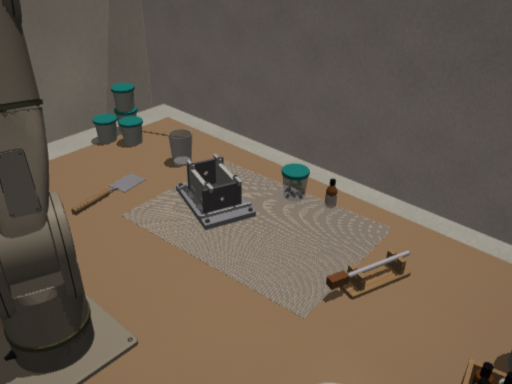

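View pics/top0.png

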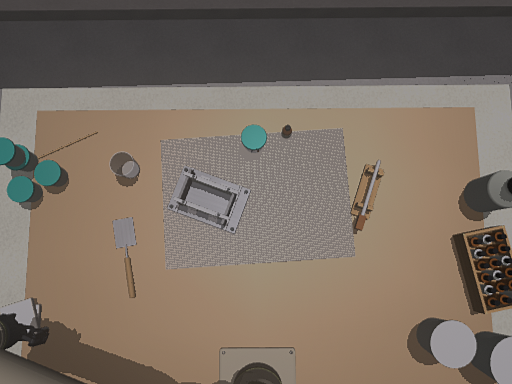

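The side view shows the mould near (215,190) and the rod on its rest near (375,270). In the top view the mould is near (210,200) and the rod runs from its handle at (361,220) to its nose at (378,163). I'll enlarge both.

Run:
```python
import cv2
t=cv2.imread("pics/top0.png"); s=cv2.imread("pics/side0.png")
def crop(im,x0,y0,w,h,k,name):
    cv2.imwrite(name,cv2.resize(im[y0:y0+h,x0:x0+w],None,fx=k,fy=k,interpolation=cv2.INTER_CUBIC))
crop(t,160,160,100,75,8,"pics/t_mould.png")
crop(t,330,155,80,80,7,"pics/t_rod.png")
crop(s,170,150,100,75,8,"pics/s_mould.png")
crop(s,315,240,110,60,7,"pics/s_rod.png")
```

```text
(no output)
```

View pics/t_mould.png

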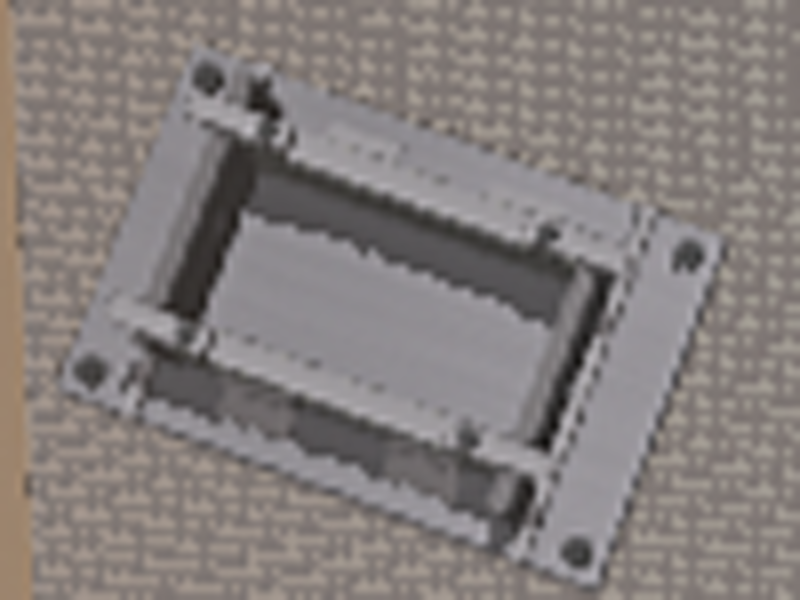

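View pics/t_rod.png

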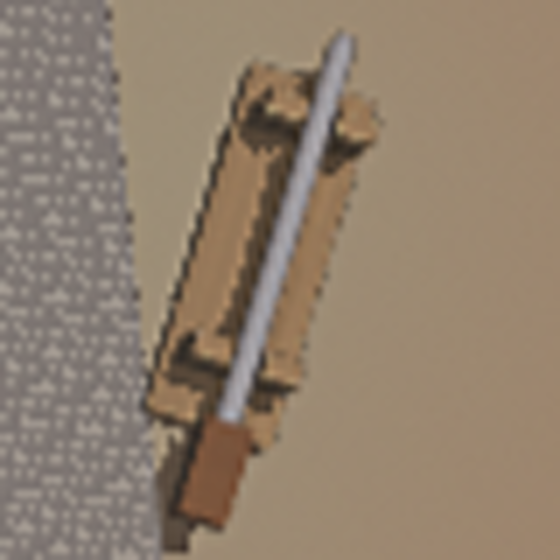

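View pics/s_mould.png

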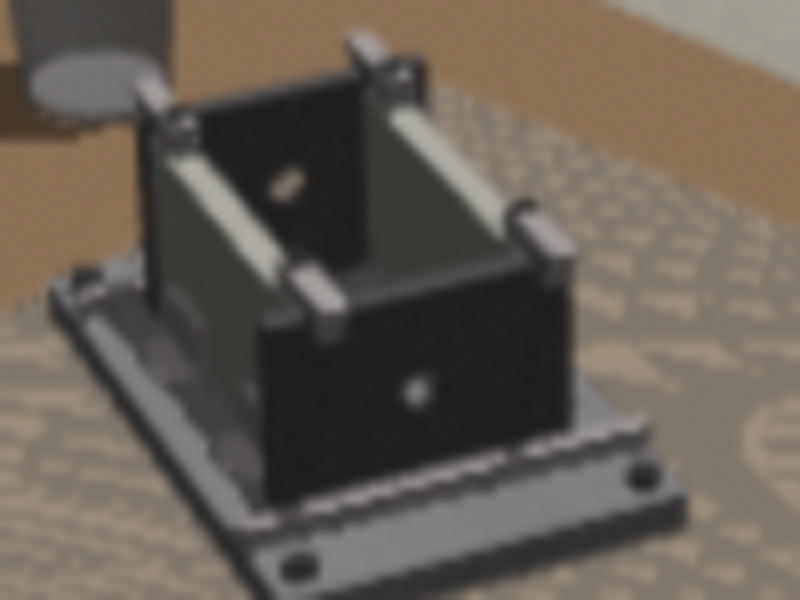

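View pics/s_rod.png

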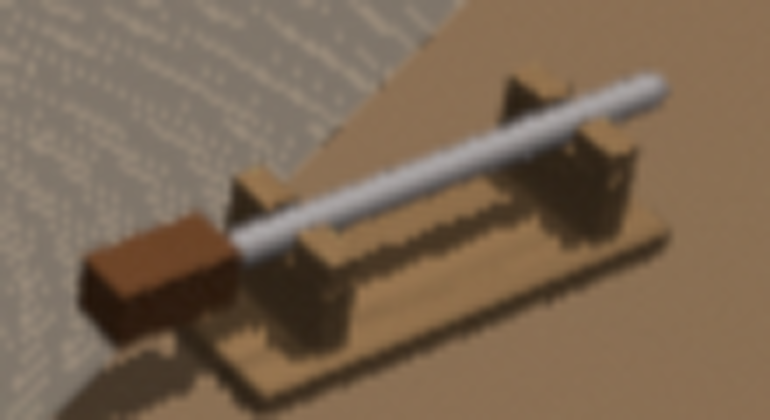

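```bash
cat > h.py <<'E'
import numpy as np, cv2
from scipy.optimize import least_squares
from scipy.spatial.transform import Rotation as R
from workcell import manip
CAL={n:manip.calibration(n) for n in("side","top")}
def proj(n,P):
    c=CAL[n];P=np.atleast_2d(P);q=P@c["view"][:3,:3].T+c["view"][:3,3]
    return np.c_[c["fx"]*q[:,0]/-q[:,2]+c["cx"], c["fy"]*-q[:,1]/-q[:,2]+c["cy"]]
def ray(n,uv,z):
    c=CAL[n];V=c["view"];d=V[:3,:3].T@np.array([(uv[0]-c["cx"])/c["fx"],-(uv[1]-c["cy"])/c["fy"],-1.])
    o=-V[:3,:3].T@V[:3,3];return o+d*(z-o[2])/d[2]
def pix(u,v,x0,y0,k): return np.array([x0+(u+.5)/k-.5,y0+(v+.5)/k-.5])
def pose(x,y,th,P):
    P=np.atleast_2d(P).astype(float)/1000;c,s=np.cos(th),np.sin(th)
    return np.c_[x+c*P[:,0]-s*P[:,1],y+s*P[:,0]+c*P[:,1],P[:,2]]
def draw(n,im,P,k,x0,y0,w,h,name,lines):
    o=cv2.resize(im[y0:y0+h,x0:x0+w],None,fx=k,fy=k,interpolation=cv2.INTER_CUBIC)
    for (a,b,col) in lines:
        p=(proj(n,np.array([a,b]))-[x0,y0]+.5)*k-.5
        cv2.line(o,tuple(map(int,p[0].round())),tuple(map(int,p[1].round())),col,1,cv2.LINE_AA)
    cv2.imwrite(name,o)
E
python3 - <<'E'
from h import *
T=lambda u,v:pix(u,v,160,160,8); S=lambda u,v:pix(u,v,170,150,8)
obs=[("top",(115,-75,18),T(200,45)),("top",(-115,-75,18),T(725,238)),("top",(-115,75,18),T(600,588)),("top",(115,75,18),T(62,388)),
("side",(-115,-75,18),S(688,487)),("side",(115,75,18),S(50,284))]
def res(p,k=("side","top")):
    return np.concatenate([(proj(n,pose(*p,P))[0]-uv) for n,P,uv in obs if n in k])
x0=[0.56,0.1,1.2]
f=least_squares(res,x0);print("mould",f.x,np.degrees(f.x[2]),f.fun.round(2))
ft=least_squares(lambda p:res(p,("top",)),x0);print("top only",ft.x,ft.fun.round(2))
m=f.x
# gates
def off(n,uv,xm,z):
    w=ray(n,uv,z/1000);d=w[:2]-m[:2];c,s=np.cos(m[2]),np.sin(m[2]);return np.array([c*d[0]+s*d[1],-s*d[0]+c*d[1]])*1000
def gy(n,uv,xm,z):
    g=least_squares(lambda y:(proj(n,pose(*m,(xm,y[0],z)))[0]-uv),[0.]);return g.x[0],g.fun
print("near hole",gy("side",S(417,390),-78,58),"left top edge",gy("side",S(262,322),-78,98))
print("far hole",gy("side",S(287,185),70,58))
# rod
Tr=lambda u,v:pix(u,v,330,155,7); Sr=lambda u,v:pix(u,v,315,240,7)
ro=[("top",(0,0,51),Tr(231,418)),("top",(185,0,46),Tr(344,33)),("top",(-45,11,56),Tr(180,510)),("top",(-45,-11,56),Tr(222,528)),
("side",(185,0,45),Sr(660,84)),("side",(-45,11,56),Sr(85,264)),("side",(-45,-11,56),Sr(128,298)),("side",(0,-11,56),Sr(237,250)),("side",(0,11,56),Sr(196,214))]
fr=least_squares(lambda p:np.concatenate([(proj(n,pose(*p,P))[0]-uv) for n,P,uv in ro]),[.5,-.3,-.3])
print("rod",fr.x,np.degrees(fr.x[2]),fr.fun.round(2))
print("grip",pose(*fr.x,(-26,0,45)))
G=(0,255,0)
def boxl(p,a,b):
    c=[(x,y,z) for x in(a[0],b[0]) for y in(a[1],b[1]) for z in(a[2],b[2])];W=pose(*p,c)
    return [(W[i],W[j],G) for i in range(8) for j in range(i) if sum(c[i][k]!=c[j][k] for k in range(3))==1]
g1=gy("side",S(417,390),-78,58)[0];g2=gy("side",S(287,185),70,58)[0]
L=boxl(m,(-115,-75,0),(115,75,18))+boxl(m,(-78,g1-55,18),(-70,g1+55,98))+boxl(m,(70,g2-55,18),(78,g2+55,98))+boxl(m,(-70,35,18),(70,47,93))+boxl(m,(-70,-47,18),(70,-35,93))
t=cv2.imread("pics/top0.png"); s=cv2.imread("pics/side0.png")
draw("top",t,None,8,160,160,100,75,"pics/ot.png",L);draw("side",s,None,8,170,150,100,75,"pics/os.png",L)
L=boxl(fr.x,(-45,-11,34),(0,11,56))+boxl(fr.x,(0,-6,39),(185,6,51))
draw("top",t,None,7,330,155,80,80,"pics/otr.png",L);draw("side",s,None,7,315,240,110,60,"pics/osr.png",L)
np.savez("est.npz",m=m,r=fr.x)
E
```

```text
mould [0.57207595 0.14917719 1.20964516] 69.30756248768515 [-0.28 -0.67  1.14 -0.29  0.21  0.26 -0.38  0.02  0.12  0.39 -0.99 -0.71]
top only [0.57157377 0.14971971 1.2106893 ] [-0.49 -0.48  0.96 -0.18  0.07  0.39 -0.55  0.22]
near hole (np.float64(7.925445936940388), array([0.1754038 , 0.68583154])) left top edge (np.float64(61.33629003054892), array([0.23054689, 0.94213552]))
far hole (np.float64(-5.969147138632644), array([0.15614931, 0.67677202]))
rod [ 0.51408529 -0.32856613 -0.32724631] -18.74983217025351 [ 0.38  0.47  0.37 -0.05  0.48  0.01  1.39 -0.29 -0.46 -0.08 -0.73 -1.26
 -0.76 -0.05  0.54  0.16  0.14 -0.57]
grip [[ 0.48946508 -0.32020878  0.045     ]]
```

View pics/ot.png

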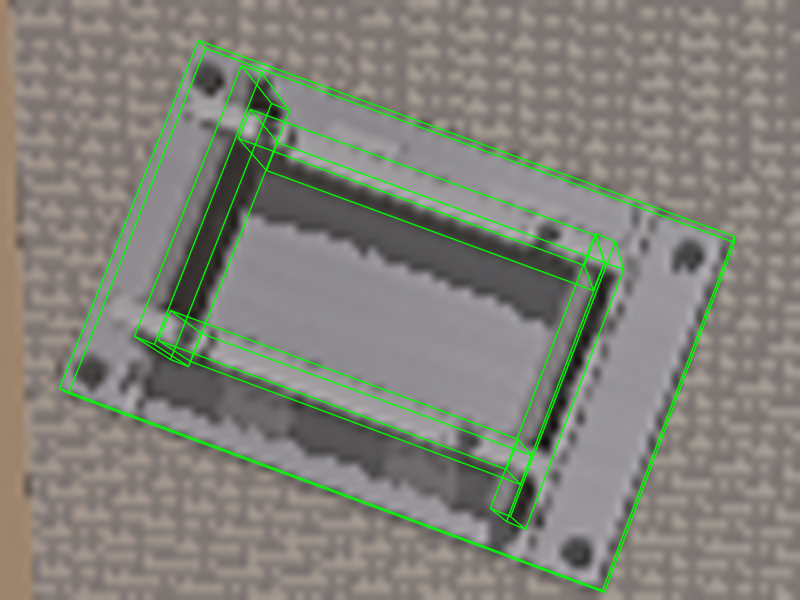

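View pics/os.png

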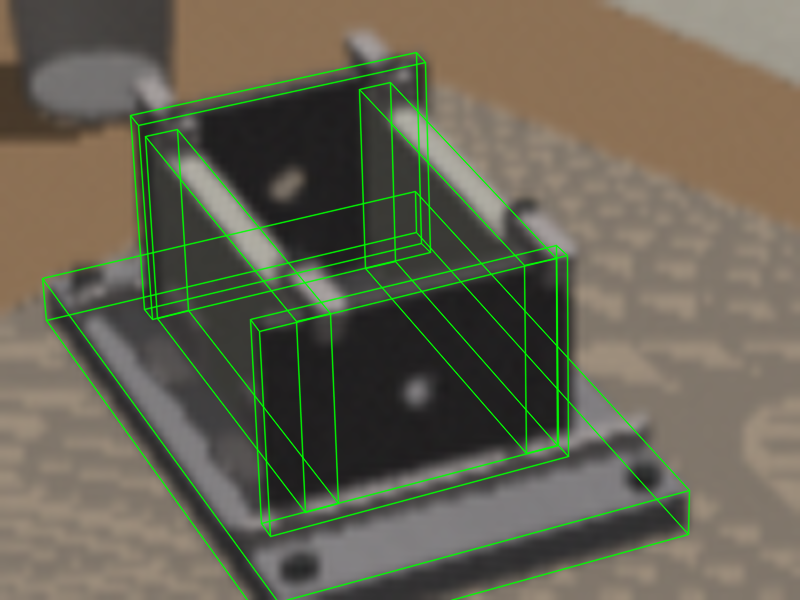

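View pics/otr.png

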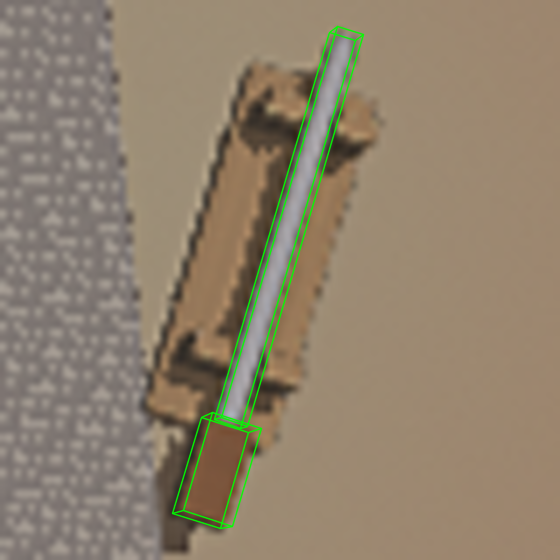

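View pics/osr.png

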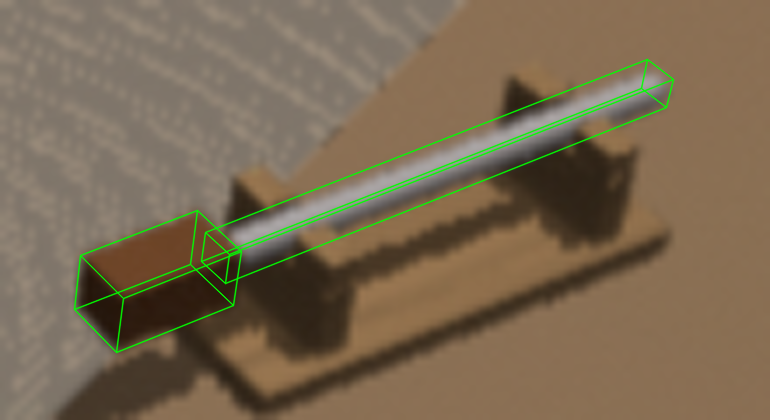

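Overlays agree to about 1 px (2–3 mm), which is enough for the grasp. Next I'll write a helper that works out shifts in tool axes.

```bash
cat > rel.py <<'E'
from h import *
import sys
def rel(pos,yawdeg):
    o=manip.get_obs();R0=R.from_quat(o["ee_rot"])
    y=np.radians(yawdeg);x=np.array([np.cos(y),np.sin(y),0]);z=np.array([0,0,-1.]);Rt=R.from_matrix(np.c_[x,np.cross(z,x),z])
    print("shift mm",(R0.inv().apply(np.array(pos)-o["position"])*1000).round(2),"rot",(R0.inv()*Rt).as_rotvec().round(4),"|deg",np.degrees((R0.inv()*Rt).magnitude()).round(2))
def st():
    o=manip.get_obs();X=R.from_quat(o["ee_rot"]).as_matrix()
    print("t",round(o["clock"],3),"pos mm",(o["position"]*1000).round(2),"yaw",np.degrees(np.arctan2(X[1,0],X[0,0])).round(2),"zax",X[:,2].round(4),"F",o["ft_force"].round(2),"T",o["torque"].round(3),"grip",round(o["grip_width"]*85.4,2))
if __name__=="__main__":
    st(); a=list(map(float,sys.argv[1:]))
    if a: rel(np.array(a[:3])/1000,a[3])
E
python3 rel.py 489.5 -320.2 130 -18.75; python3 rel.py 489.5 -320.2 130 78
```

```text
t 0.1 pos mm [226.94 581.95 230.61] yaw 158.7 zax [-4.0e-04 -1.2e-03 -1.0e+00] F [ 0.14  0.46 -0.04] T [ 0.011 -0.044  0.008] grip 85.44
shift mm [-572.34 -745.01  101.62] rot [1.0000e-04 2.0000e-03 3.0971e+00] |deg 177.45
t 0.1 pos mm [226.94 581.95 230.61] yaw 158.7 zax [-4.0e-04 -1.2e-03 -1.0e+00] F [ 0.14  0.46 -0.04] T [ 0.011 -0.044  0.008] grip 85.44
shift mm [-572.34 -745.01  101.62] rot [-1.0000e-03  1.0000e-03  1.4085e+00] |deg 80.7
```

```bash
python3 -m handwheel '[[[-0.03,-0.039,0,0,0,0.18,0.0854],[-0.06,-0.078,0,0,0,0.36,0.0854],[-0.09,-0.117,0,0,0,0.54,0.0854],[-0.12,-0.156,0,0,0,0.72,0.0854],[-0.15,-0.195,0,0,0,0.9,0.0854],[-0.18,-0.234,0,0,0,1.08,0.0854],[-0.21,-0.273,0,0,0,1.26,0.0854],[-0.24,-0.312,0,0,0,1.44,0.0854]]]' 60; python3 rel.py 489.5 -320.2 130 -18.75
```

```text
clock: 1.1
position: [0.3374, 0.2028, 0.2311]
ee_rot: [0.789, 0.615, -0.0, -0.0]
ft_force: [1.5, 0.6, -0.9]
grip_width: 1.001
t 1.1 pos mm [337.39 202.77 231.14] yaw 75.86 zax [-1.e-04  2.e-04 -1.e+00] F [ 1.51  0.56 -0.87] T [ 0.002 -0.042  0.044] grip 85.46
shift mm [-469.96  275.3   101.04] rot [-2.0000e-04  0.0000e+00  1.6512e+00] |deg 94.61
```

```bash
python3 -m handwheel '[[[-0.052,0.03,0.0,0,0,0.18,0.0854],[-0.104,0.061,0.0,0,0,0.36,0.0854],[-0.156,0.091,0.0,0,0,0.54,0.0854],[-0.208,0.122,0,0,0,0.72,0.0854],[-0.26,0.152,0,0,0,0.9,0.0854],[-0.312,0.183,0,0,0,1.08,0.0854],[-0.364,0.213,0,0,0,1.26,0.0854],[-0.416,0.244,0.02,0,0,1.44,0.0854]]]' 60; python3 rel.py 489.5 -320.2 130 -18.75
```

```text
clock: 2.1
position: [0.4758, -0.2586, 0.2126]
ee_rot: [0.998, -0.057, 0.002, 0.0]
ft_force: [1.9, 1.3, 0.1]
grip_width: 0.999
t 2.1 pos mm [ 475.82 -258.58  212.64] yaw -6.59 zax [ 3.4e-03 -4.0e-04 -1.0e+00] F [1.92 1.33 0.1 ] T [ 0.055 -0.06  -0.044] grip 85.33
shift mm [20.38 59.64 82.71] rot [-0.0003 -0.0034  0.2122] |deg 12.16
```

```bash
python3 -m handwheel '[[[0.01,0.03,0.03,0,0,0.11,0.0854],[0.02,0.056,0.07,0,0,0.21,0.0854],[0.02,0.056,0.08,0,0,0.21,0.0854],[0.02,0.056,0.08,0,0,0.21,0.0854]]]' 60; python3 rel.py 489.5 -320.2 130 -18.75
python3 - <<'E'
from h import *
for n,(x,y,w,h) in dict(side=(300,190,130,100),top=(320,150,100,100)).items():
    im=manip.camera(n); cv2.imwrite(f"pics/{n}1.png",im)
    cv2.imwrite(f"pics/{n}1c.png",cv2.resize(im[y:y+h,x:x+w],None,fx=6,fy=6,interpolation=cv2.INTER_CUBIC))
E
```

```text
clock: 2.6
position: [0.488, -0.3138, 0.1313]
ee_rot: [0.987, -0.159, -0.001, -0.0]
ft_force: [0.4, -0.1, 0.2]
grip_width: 1.001
t 2.6 pos mm [ 488.04 -313.84  131.33] yaw -18.27 zax [-1.3e-03  6.0e-04 -1.0e+00] F [ 0.41 -0.1   0.19] T [-0.003 -0.029  0.002] grip 85.53
shift mm [3.38 5.58 1.33] rot [-0.0002  0.0015  0.0084] |deg 0.49
```

View pics/side1c.png

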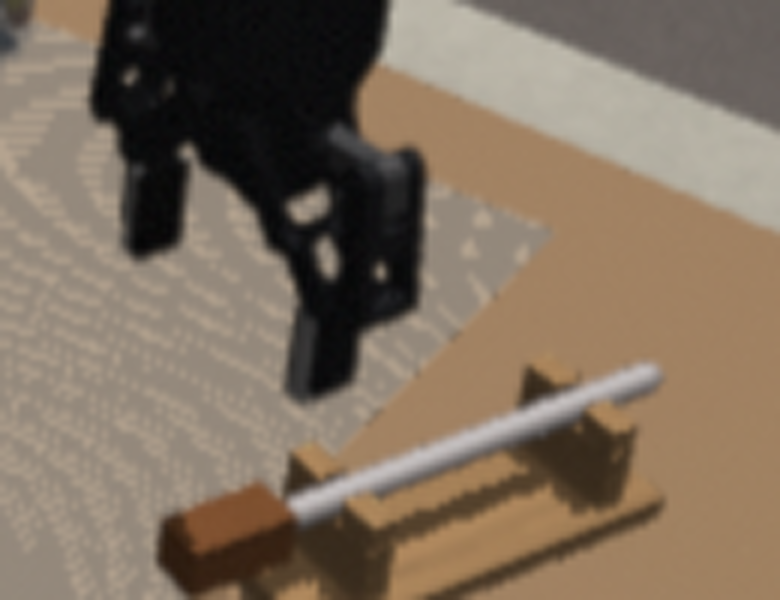

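View pics/top1c.png

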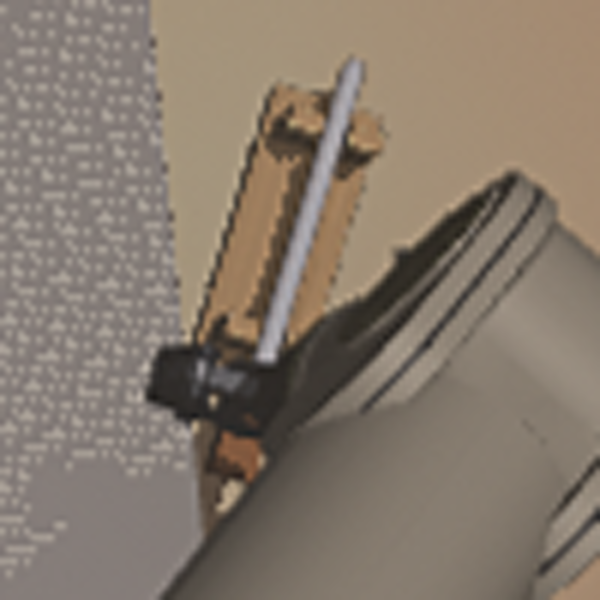

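Run:
```python
from h import *
o=manip.get_obs();X=R.from_quat(o["ee_rot"]);p=o["position"]
for n,x0,y0 in(("side",300,190),("top",320,150)):
  for l in[(-11,42.7,-13),(11,42.7,-13),(-11,-42.7,-13),(11,-42.7,-13)]:
    print(n,l,((proj(n,p+X.apply(np.array(l)/1e3))[0]-[x0,y0]+.5)*6-.5).round(0))
```

```text
side (-11, 42.7, -13) [281. 391.]
side (11, 42.7, -13) [333. 371.]
side (-11, -42.7, -13) [130. 258.]
side (11, -42.7, -13) [180. 240.]
top (-11, 42.7, -13) [361. 477.]
top (11, 42.7, -13) [374. 433.]
top (-11, -42.7, -13) [188. 422.]
top (11, -42.7, -13) [201. 378.]
```

```bash
python3 -m handwheel '[[[0.002,0.003,0.02,0,0,0,0.07],[0.002,0.003,0.06,0,0,0,0.07],[0.002,0.003,0.06,0,0,0,0.07],[0.002,0.003,0.06,0,0,0,0.07]]]' 60; python3 rel.py 489.5 -320.2 28 -18.75
```

```text
clock: 3.2
position: [0.4897, -0.3183, 0.0728]
ee_rot: [0.987, -0.159, 0.001, 0.0]
ft_force: [0.6, 0.6, 0.4]
grip_width: 0.818
t 3.2 pos mm [ 489.73 -318.27   72.81] yaw -18.34 zax [ 1.e-03 -4.e-04 -1.e+00] F [0.55 0.61 0.42] T [-0.068  0.027 -0.034] grip 69.82
shift mm [ 0.34  1.9  44.81] rot [ 0.0001 -0.0011  0.0072] |deg 0.42
```

```bash
python3 -m handwheel '[[[0,0.001,0.02,0,0,0.006,0.07],[0,0.001,0.043,0,0,0.006,0.07],[0,0.001,0.043,0,0,0.006,0.07],[0,0.001,0.043,0,0,0.006,0.06]]]' 60; python3 rel.py 489.5 -320.2 28 -18.75;  python3 - <<'E'
from h import *
for n,(x,y,w,h) in dict(side=(300,220,110,85)).items():
    im=manip.camera(n); cv2.imwrite(f"pics/{n}2.png",im)
    cv2.imwrite(f"pics/{n}2c.png",cv2.resize(im[y:y+h,x:x+w],None,fx=7,fy=7,interpolation=cv2.INTER_CUBIC))
E
```

```text
clock: 3.7
position: [0.4893, -0.3193, 0.0294]
ee_rot: [0.987, -0.162, 0.0, 0.0]
ft_force: [-0.3, -0.0, 0.7]
grip_width: 0.705
t 3.7 pos mm [ 489.33 -319.31   29.41] yaw -18.7 zax [ 8.e-04 -5.e-04 -1.e+00] F [-0.3  -0.01  0.7 ] T [-0.001 -0.047  0.019] grip 60.22
shift mm [0.45 0.79 1.41] rot [ 0.0002 -0.0009  0.0008] |deg 0.07
```

View pics/side2c.png

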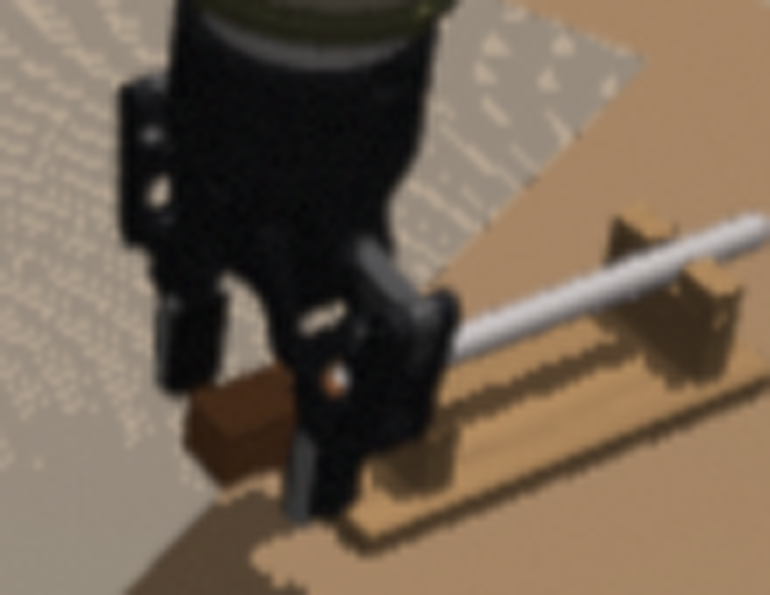

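```bash
python3 -m handwheel '[[[0,0,0.001,0,0,0,0.035],[0,0,0.001,0,0,0,0.02],[0,0,0.001,0,0,0,0.01],[0,0,0.001,0,0,0,0.01],[0,0,0.001,0,0,0,0.01]]]' 60; python3 rel.py
```

```text
clock: 4.38
position: [0.4892, -0.3189, 0.0279]
ee_rot: [0.987, -0.162, 0.0, -0.0]
ft_force: [-0.5, 1.1, 3.2]
grip_width: 0.246
t 4.375 pos mm [ 489.17 -318.92   27.86] yaw -18.68 zax [ 4.e-04  0.e+00 -1.e+00] F [-0.52  1.12  3.21] T [ 0.129 -0.06  -0.002] grip 21.04
```

```bash
python3 -m handwheel '[[[0,0,-0.015,0,0,0,0.01],[0,0,-0.04,0,0,0,0.01],[0,0,-0.08,0,0,0,0.01],[0,0,-0.12,0,0,0,0.01],[0,0,-0.14,0,0,0,0.01],[0,0,-0.14,0,0,0,0.01],[0,0,-0.14,0,0,0,0.01]]]' 80; python3 rel.py;  python3 - <<'E'
from h import *
for n,(x,y,w,h) in dict(side=(310,150,115,90),top=(320,140,100,100)).items():
    im=manip.camera(n); cv2.imwrite(f"pics/{n}3.png",im)
    cv2.imwrite(f"pics/{n}3c.png",cv2.resize(im[y:y+h,x:x+w],None,fx=6,fy=6,interpolation=cv2.INTER_CUBIC))
E
```

```text
clock: 5.25
position: [0.4885, -0.3183, 0.1664]
ee_rot: [0.987, -0.162, -0.001, -0.0]
ft_force: [0.6, -0.3, -0.6]
grip_width: 0.242
t 5.25 pos mm [ 488.49 -318.32  166.39] yaw -18.68 zax [-0.0016  0.001  -1.    ] F [ 0.64 -0.34 -0.56] T [-0.025  0.069  0.02 ] grip 20.66
```

View pics/side3c.png

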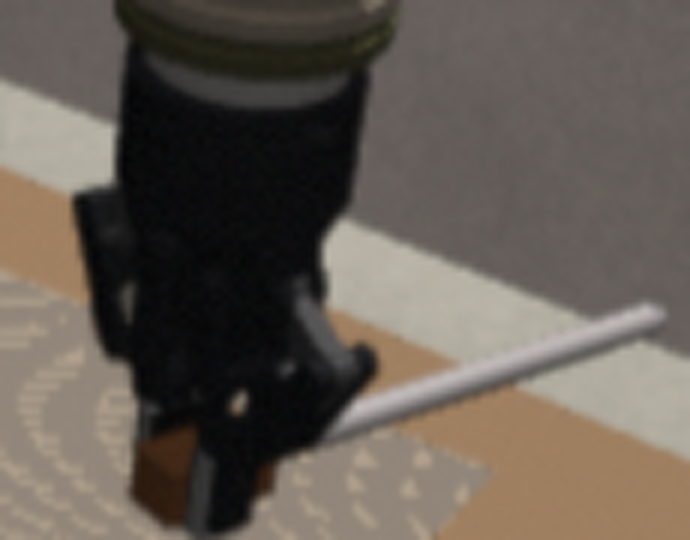

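View pics/top3c.png

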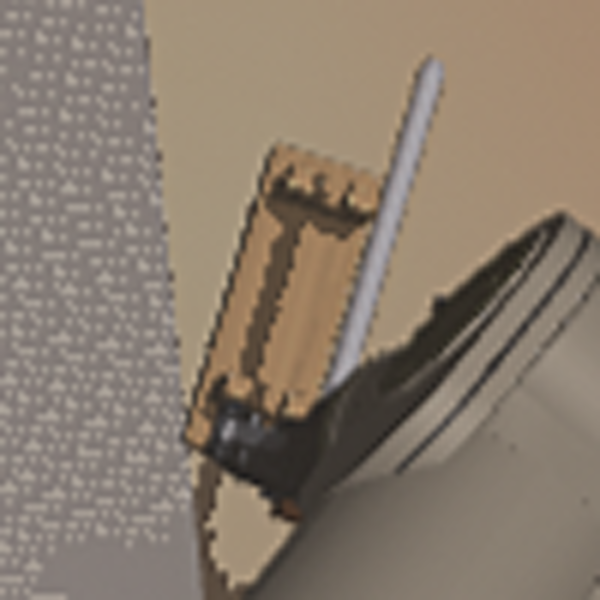

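Run:
```python
from h import *
o=manip.get_obs();X=R.from_quat(o["ee_rot"]);p=o["position"]
ob=[("side",pix(657,313,310,150,6)),("top",pix(432,64,320,140,6))]
f=least_squares(lambda l:np.concatenate([proj(n,p+X.apply(l))[0]-uv for n,uv in ob]),[.21,0,-.017])
print("nose in tool frame",f.x*1000,f.fun)
f=least_squares(lambda l:np.concatenate([proj(n,p+X.apply([l[0],l[1],-.0171]))[0]-uv for n,uv in ob]),[.21,0])
print("nose in tool frame",f.x*1000,f.fun)
# shaft exit points by rod: pred of rod line
for n,x0,y0 in(("side",310,150),("top",320,140)):
  for x in(26.7,80,120,211): print(n,x,((proj(n,p+X.apply([x/1e3,0,-.0171]))[0]-[x0,y0]+.5)*6-.5).round(0))
```

```text
nose in tool frame [210.43054495   0.73858353 -17.26031655] [-0.69016065  0.17871411  0.73416568 -0.55741608]
nose in tool frame [210.51745017   0.69825932] [-0.68798999  0.22151751  0.71094083 -0.57696957]
side 26.7 [253. 449.]
side 80 [375. 408.]
side 120 [463. 378.]
side 211 [652. 313.]
top 26.7 [327. 428.]
top 80 [359. 320.]
top 120 [383. 239.]
top 211 [435.  59.]
```

```bash
python3 rel.py 453.5 -141.9 166 69.3
```

```text
t 5.35 pos mm [ 488.39 -318.42  166.28] yaw -18.68 zax [-2.1e-03  8.0e-04 -1.0e+00] F [ 0.29  0.24 -0.48] T [-0.031  0.082  0.015] grip 20.67
shift mm [ -89.6  -156.04    0.5 ] rot [-0.0018  0.0017 -1.5356] |deg 87.98
```

```bash
python3 -m handwheel '[[[-0.01,-0.018,0,0,0,-0.17,0.01],[-0.02,-0.036,0,0,0,-0.34,0.01],[-0.031,-0.054,0,0,0,-0.52,0.01],[-0.042,-0.073,0,0,0,-0.70,0.01],[-0.053,-0.092,0,0,0,-0.88,0.01],[-0.064,-0.112,0,0,0,-1.06,0.01],[-0.075,-0.131,0,0,0,-1.24,0.01],[-0.083,-0.145,0,0,0,-1.41,0.01]]]'; python3 rel.py 453.5 -141.9 100 69.3
```

```text
clock: 6.35
position: [0.4561, -0.1539, 0.1668]
ee_rot: [0.855, 0.518, -0.001, -0.0]
ft_force: [0.0, 0.8, -1.0]
grip_width: 0.243
t 6.35 pos mm [ 456.15 -153.92  166.8 ] yaw 62.46 zax [-1.5e-03  2.0e-04 -1.0e+00] F [ 0.01  0.79 -1.04] T [ 0.002  0.015 -0.003] grip 20.76
shift mm [ 9.47 -7.81 66.8 ] rot [-0.0015  0.0005 -0.1193] |deg 6.84
```

```bash
python3 -m handwheel '[[[0.005,-0.004,0.02,0,0,-0.06,0.01],[0.009,-0.008,0.06,0,0,-0.119,0.01],[0.009,-0.008,0.1,0,0,-0.119,0.01],[0.009,-0.008,0.12,0,0,-0.119,0.01],[0.009,-0.008,0.126,0,0,-0.119,0.01],[0.009,-0.008,0.126,0,0,-0.119,0.01],[0.009,-0.008,0.126,0,0,-0.119,0.01]]]'; python3 rel.py 453.5 -141.9 40.9 69.3;  python3 - <<'E'
from h import *
for n,(x,y,w,h) in dict(side=(165,145,110,90),top=(160,160,130,90)).items():
    im=manip.camera(n); cv2.imwrite(f"pics/{n}4.png",im)
    cv2.imwrite(f"pics/{n}4c.png",cv2.resize(im[y:y+h,x:x+w],None,fx=6,fy=6,interpolation=cv2.INTER_CUBIC))
E
```

```text
clock: 7.22
position: [0.4545, -0.1434, 0.0424]
ee_rot: [0.825, 0.566, 0.001, 0.0]
ft_force: [-0.3, -0.3, -0.9]
grip_width: 0.24
t 7.225 pos mm [ 454.54 -143.35   42.44] yaw 68.91 zax [ 1.3e-03  1.0e-04 -1.0e+00] F [-0.28 -0.3  -0.85] T [-0.029 -0.03  -0.008] grip 20.5
shift mm [ 0.98 -1.5   1.54] rot [ 0.0012 -0.0006 -0.0068] |deg 0.4
```

View pics/side4c.png

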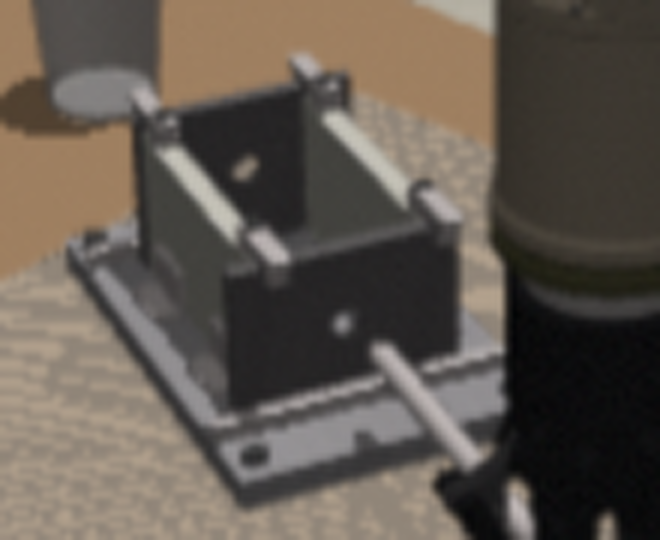

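View pics/top4c.png

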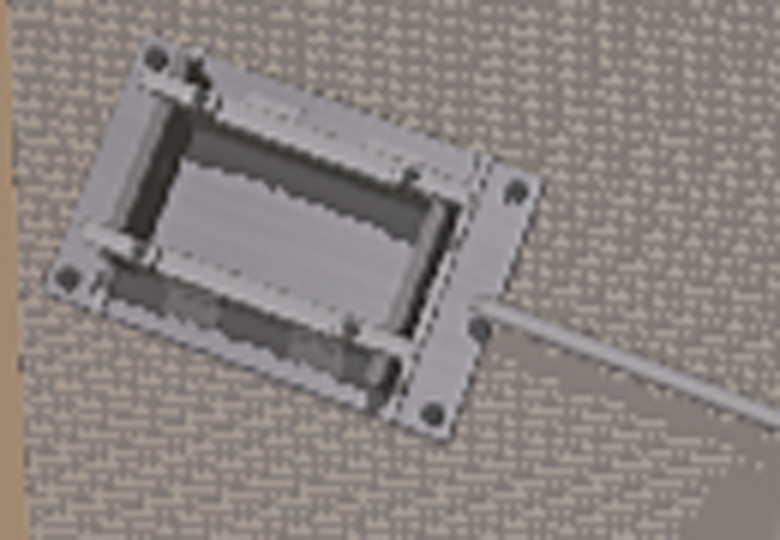

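Run:
```python
from h import *
a=cv2.imread("pics/top0.png").astype(np.float32);b=cv2.imread("pics/top1.png").astype(np.float32)
im=((a+b)/2).astype(np.uint8)[163:238,165:255]
im=cv2.convertScaleAbs(im,alpha=1.3)
cv2.imwrite("pics/tm.png",cv2.resize(im,None,fx=8.8,fy=8,interpolation=cv2.INTER_NEAREST)[:,:])
o=manip.get_obs();X=R.from_quat(o["ee_rot"]);p=o["position"]
for n,uv in(("side",pix(380,349,165,145,6)),("top",pix(482,302,160,160,6))):
    print(n,"pred-obs",proj(n,p+X.apply([.2107,0,-.0171]))[0]-uv)
```

```text
side pred-obs [-1.04453002  0.30017368]
top pred-obs [-0.96298264  0.24250286]
```

View pics/tm.png

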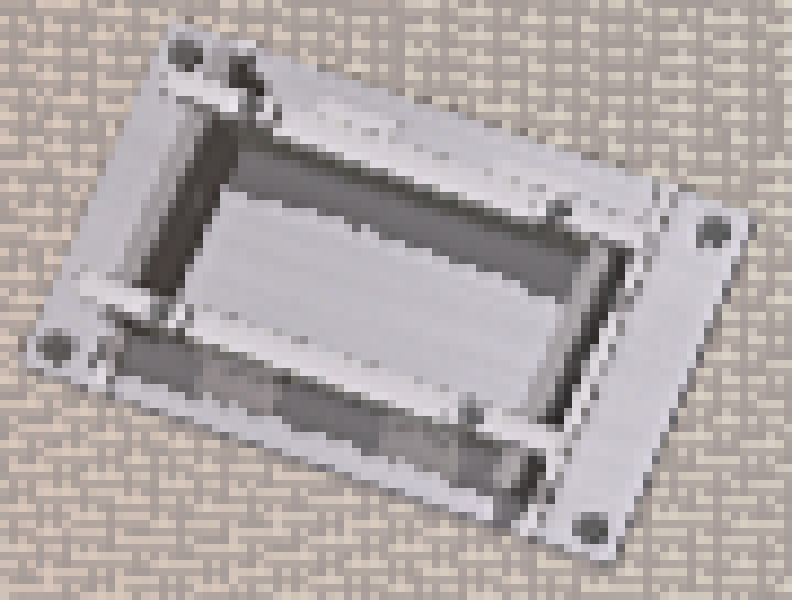

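Run:
```python
from h import *
o=manip.get_obs();X=R.from_quat(o["ee_rot"]);p=o["position"]
c=np.radians(-18.68);x=np.array([np.cos(c),np.sin(c),0]);z=np.array([-.0018,.0009,-1]);X0=R.from_matrix(np.c_[x,np.cross(z,x),z]);p0=np.array([.48845,-.31837,.16635])
D=[("side",pix(657,313,310,150,6),X0,p0),("top",pix(432,64,320,140,6),X0,p0),("side",pix(380,349,165,145,6),X,p),("top",pix(482,302,160,160,6),X,p)]
def r(q):
    b={"side":q[2:4],"top":q[4:6]}
    return np.concatenate([proj(n,pp+XX.apply([q[0]/1e3,q[1]/1e3,-.0171]))[0]+b[n]-uv for n,uv,XX,pp in D]+[q[2:]*.2])
f=least_squares(r,[210,0,0,0,0,0]);print(f.x.round(2),f.fun.round(2))
b={"side":f.x[2:4],"top":f.x[4:6]}
T=lambda u,v:np.array([165+(u+.5)/8.8-.5,163+(v+.5)/8-.5]); S=lambda u,v:pix(u,v,170,150,8)
# params: x,y,th,bx,by
C=[("top",(115,-75,18),T(176,25)),("top",(-115,-75,18),T(752,214)),("top",(-115,75,18),T(616,563)),("top",(115,75,18),T(27,366)),
("side",(-115,-75,18),S(688,487)),("side",(115,75,18),S(50,284))]
B=[("top",(1,-1),T(186,54)),("top",(-1,-1),T(713,232)),("top",(-1,1),T(594,527)),("top",(1,1),T(57,347)),("side",(-1,-1),S(643,477)),("side",(-1,1),S(299,568)),("side",(1,1),S(86,276))]
def rm(q,k=("side","top"),bb=b):
    return np.concatenate([proj(n,pose(*q[:3],P))[0]+bb[n]-uv for n,P,uv in C if n in k]+[proj(n,pose(*q[:3],(s[0]*q[3],s[1]*q[4],18)))[0]+bb[n]-uv for n,s,uv in B if n in k])
for k in (("side","top"),("top",),("side",)):
    m=least_squares(lambda q:rm(q,k),[.57,.15,1.21,100,60],x_scale=[.01,.01,.01,10,10],loss="soft_l1");print(k,(m.x[:2]*1e3).round(1),np.degrees(m.x[2]).round(2),m.x[3:].round(1),m.fun.round(2))
    if len(k)==2: M=m.x[:3]
np.savez("est2.npz",m=M,bs=b["side"],bt=b["top"],nose=f.x[:2])
def gy(n,uv,xm,z):
    g=least_squares(lambda y:(proj(n,pose(*M,(xm,y[0],z)))[0]+b[n]-uv),[0.]);return g.x[0].round(2),g.fun.round(2)
print("near",gy("side",S(417,390),-78,58),gy("side",S(262,322),-78,98),"far",gy("side",S(287,185),70,58))
# rod in mould frame
t=p+X.apply([f.x[0]/1e3,f.x[1]/1e3,-.0171]);d=(t-[M[0],M[1],0]);cc,s=np.cos(M[2]),np.sin(M[2])
print("nose in mould",1e3*np.array([cc*d[0]+s*d[1],-s*d[0]+cc*d[1],d[2]]))
```

```text
[ 2.0879e+02  8.1000e-01  8.3000e-01 -4.3000e-01 -1.5000e-01 -9.0000e-02] [-0.4  -0.13  0.44 -0.13  0.36  0.15 -0.44  0.13  0.17 -0.09 -0.03 -0.02]
('side', 'top') [571.1 150.4] 69.3 [103.1  62.8] [-0.8  -0.96  0.79 -0.08 -0.32  0.61 -1.23 -0.02  0.38 -0.07 -0.67 -1.17
  0.11  0.17  0.39 -0.06  0.01  0.15  0.26  0.06  0.04  0.09  0.27  0.32
  0.13  0.76]
('top',) [571.2 150.2] 69.45 [103.1  62.7] [-0.83 -0.91  0.82 -0.19 -0.18  0.53 -1.16  0.08  0.07  0.25  0.42 -0.12
  0.16  0.04  0.34  0.1 ]
('side',) [571.8 151. ] 68.9 [103.8  63. ] [ 0.19 -0.08 -0.44 -1.47  0.04  0.16 -0.03  0.25  0.19  0.39]
near (np.float64(8.94), array([0.08, 0.32])) (np.float64(62.25), array([0.14, 0.56])) far (np.float64(-4.74), array([0.07, 0.31]))
nose in mould [-107.14895587    3.08393027   59.67502771]
```

```bash
python3 -m handwheel '[[[0.005,-0.002,0.001,0,0,-0.004,0.01],[0.012,-0.004,0.0012,0,0,-0.0077,0.01],[0.018,-0.0042,0.0012,0,0,-0.0077,0.01],[0.018,-0.0042,0.0012,0,0,-0.0077,0.01],[0.018,-0.0042,0.0012,0,0,-0.0077,0.01]]]'
cat > mf.py <<'E'
from rel import *
e=np.load("est2.npz");M=e["m"]
import os
def mf(P,m=None):
    m=[.5713,.1505,np.radians(69.35)] if m is None else m
    d=np.asarray(P)-[m[0],m[1],0];c,s=np.cos(m[2]),np.sin(m[2]);return 1e3*np.array([c*d[0]+s*d[1],-s*d[0]+c*d[1],d[2]])
def rep():
    o=manip.get_obs();X=R.from_quat(o["ee_rot"]);p=o["position"];st()
    m=R.from_euler("z",-69.35,degrees=True)
    print("nose",mf(p+X.apply([.2088,.0008,-.0171])).round(2),"shoulder",mf(p+X.apply([.0238,0,-.0171])).round(2),"Fm",m.apply(o["ft_force"]).round(2),"Tm",m.apply(o["torque"]).round(3))
if __name__=="__main__": rep()
E
python3 mf.py;  python3 - <<'E'
from h import *
for n,(x,y,w,h) in dict(side=(185,165,80,65)).items():
    im=manip.camera(n); cv2.imwrite(f"pics/{n}5.png",im)
    cv2.imwrite(f"pics/{n}5c.png",cv2.resize(im[y:y+h,x:x+w],None,fx=9,fy=9,interpolation=cv2.INTER_CUBIC))
E
```

```text
clock: 7.95
position: [0.4565, -0.125, 0.0405]
ee_rot: [0.822, 0.569, -0.0, 0.0]
ft_force: [-0.4, -0.4, -1.0]
grip_width: 0.241
t 7.95 pos mm [ 456.52 -125.     40.48] yaw 69.36 zax [-0. -0. -1.] F [-0.39 -0.37 -1.03] T [-0.013 -0.008 -0.015] grip 20.59
nose [-89.48   9.48  57.57] shoulder [-274.48   10.25   57.58] Fm [-0.49  0.23 -1.03] Tm [-0.012  0.009 -0.015]
```

View pics/side5c.png

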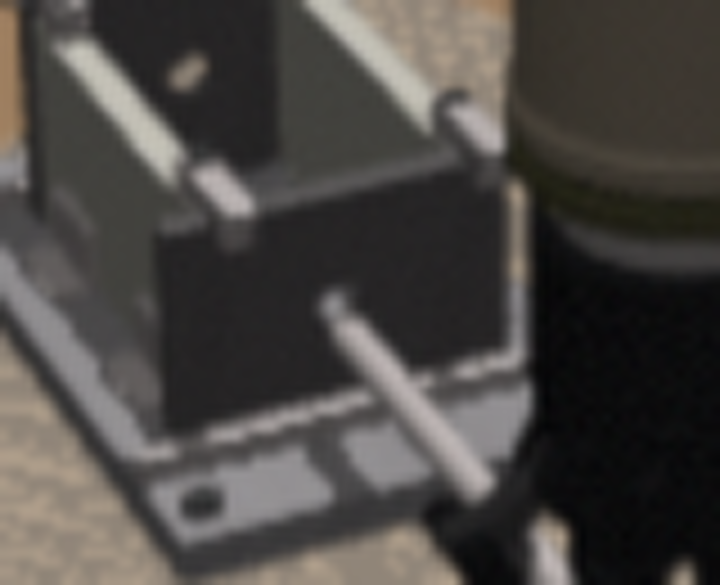

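Run:
```python
from h import *
b=np.load("est2.npz")["bs"];m=(.5713,.1505,np.radians(69.35))
for P in[(-78,9,58),(-78,8,58),(-89.5,9.5,57.6),(-89.5,9,58),(-110,9.5,57.6)]: print(P,((proj("side",pose(*m,P))[0]+b-[185,165]+.5)*9-.5).round(0))
```

```text
(-78, 9, 58) [335. 306.]
(-78, 8, 58) [338. 305.]
(-89.5, 9.5, 57.6) [349. 327.]
(-89.5, 9, 58) [351. 325.]
(-110, 9.5, 57.6) [378. 361.]
```

```bash
python3 -m handwheel '[[[0.004,0,0,0,0,0,0.01],[0.008,0,0,0,0,0,0.01],[0.011,0,0,0,0,0,0.01],[0.014,0,0,0,0,0,0.01],[0.017,0,0,0,0,0,0.01],[0.017,0,0,0,0,0,0.01]]]'; python3 mf.py
```

```text
clock: 8.75
position: [0.4628, -0.1086, 0.0405]
ee_rot: [0.822, 0.569, 0.0, -0.0]
ft_force: [0.1, -0.5, -0.6]
grip_width: 0.245
t 8.75 pos mm [ 462.78 -108.58   40.53] yaw 69.38 zax [ 4.e-04  4.e-04 -1.e+00] F [ 0.1  -0.52 -0.57] T [ 0.076 -0.297 -0.24 ] grip 20.89
nose [-71.92   9.49  57.73] shoulder [-256.92   10.19   57.64] Fm [-0.45 -0.27 -0.57] Tm [-0.251 -0.176 -0.24 ]
```

```bash
python3 -m handwheel '[[[0.004,0,-0.0004,0,0,0,0.01],[0.008,0,-0.0006,0,0,0,0.01],[0.012,0,-0.0006,0,0,0,0.01],[0.016,0,-0.0006,0,0,0,0.01],[0.02,0,-0.0006,0,0,0,0.01],[0.02,0,-0.0006,0,0,0,0.01]]]'; python3 mf.py
```

```text
clock: 9.5
position: [0.4697, -0.0898, 0.0411]
ee_rot: [0.822, 0.569, 0.0, -0.0]
ft_force: [1.3, 0.3, -0.4]
grip_width: 0.243
t 9.5 pos mm [469.72 -89.84  41.06] yaw 69.39 zax [ 0.e+00  3.e-04 -1.e+00] F [ 1.26  0.29 -0.43] T [ 0.041 -0.246 -0.194] grip 20.77
nose [-51.93   9.64  58.22] shoulder [-236.93   10.31   58.16] Fm [ 0.72 -1.08 -0.43] Tm [-0.216 -0.125 -0.194]
```

```bash
python3 -m handwheel '[[[0.01,0.002,-0.0003,0,0,0,0.01],[0.02,0.004,-0.0003,0,0,0,0.01],[0.032,0.006,-0.0003,0,0,0,0.01],[0.045,0.008,-0.0003,0,0,0,0.01],[0.06,0.010,-0.0003,0,0,0,0.01],[0.075,0.012,-0.0003,0,0,0,0.01],[0.085,0.014,-0.0003,0,0,0,0.01],[0.085,0.014,-0.0003,0,0,0,0.01]]]'; python3 mf.py;  python3 - <<'E'
from h import *
for n,(x,y,w,h) in dict(side=(175,145,85,75),top=(165,160,100,75)).items():
    im=manip.camera(n); cv2.imwrite(f"pics/{n}6.png",im)
    cv2.imwrite(f"pics/{n}6c.png",cv2.resize(im[y:y+h,x:x+w],None,fx=8,fy=8,interpolation=cv2.INTER_CUBIC))
E
```

```text
clock: 10.5
position: [0.5131, -0.0148, 0.0414]
ee_rot: [0.822, 0.569, 0.0, 0.0]
ft_force: [-1.1, 0.9, -0.0]
grip_width: 0.246
t 10.5 pos mm [513.14 -14.85  41.39] yaw 69.43 zax [ 4.e-04  2.e-04 -1.e+00] F [-1.1   0.86 -0.01] T [0.092 0.172 0.062] grip 21.05
nose [33.56 -4.41 58.54] shoulder [-151.44   -3.86   58.49] Fm [ 0.42  1.33 -0.01] Tm [ 0.193 -0.025  0.062]
```

View pics/side6c.png

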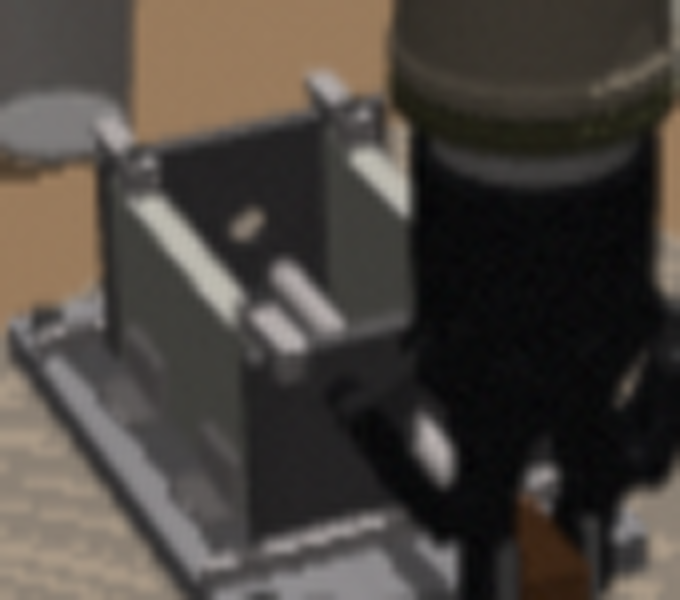

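View pics/top6c.png

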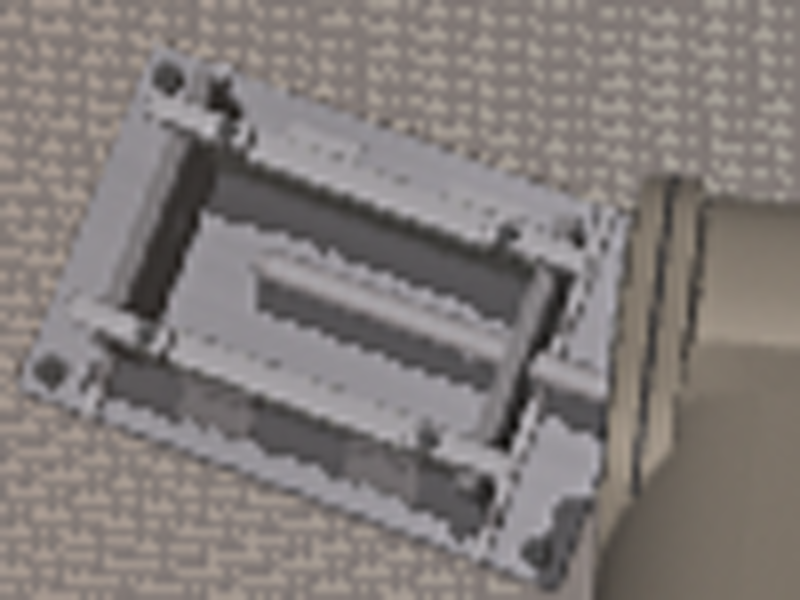

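Run:
```python
from h import *
b=np.load("est2.npz")["bs"];m=(.5713,.1505,np.radians(69.35))
for P in[(33.6,-4.4,58.5),(70,-4.4,58),(70,-5.4,58),(74,-5.4,58),(70,-6.4,58),(70,-4.4,59)]: print(P,((proj("side",pose(*m,P))[0]+b-[175,145]+.5)*8-.5).round(1))
```

```text
(33.6, -4.4, 58.5) [285.5 271.4]
(70, -4.4, 58) [246.7 227.4]
(70, -5.4, 58) [249.2 226.8]
(74, -5.4, 58) [245. 222.]
(70, -6.4, 58) [251.8 226.2]
(70, -4.4, 59) [246.5 225. ]
```

```bash
python3 -m handwheel '[[[0.006,0.001,0.0003,0,0,0,0.01],[0.014,0.0014,0.0003,0,0,0,0.01],[0.022,0.0014,0.0003,0,0,0,0.01],[0.03,0.0014,0.0003,0,0,0,0.01],[0.035,0.0014,0.0003,0,0,0,0.01],[0.04,0.0014,0.0003,0,0,0,0.01],[0.044,0.0014,0.0003,0,0,0,0.01],[0.044,0.0014,0.0003,0,0,0,0.01]]]'; python3 mf.py
```

```text
clock: 11.6
position: [0.5296, 0.0252, 0.0411]
ee_rot: [0.822, 0.569, 0.0, 0.0]
ft_force: [0.7, -0.4, -0.1]
grip_width: 0.244
t 11.6 pos mm [529.64  25.22  41.13] yaw 69.37 zax [ 3.e-04  2.e-04 -1.e+00] F [ 0.73 -0.43 -0.09] T [ 0.013 -0.046 -0.062] grip 20.82
nose [76.87 -5.93 58.28] shoulder [-108.13   -5.19   58.23] Fm [-0.15 -0.83 -0.09] Tm [-0.038 -0.028 -0.062]
```

```bash
python3 -m handwheel '[[[0.003,0,0,0,0,0,0.01],[0.006,0,0,0,0,0,0.01],[0.009,0,0,0,0,0,0.01],[0.012,0,0,0,0,0,0.01],[0.012,0,0,0,0,0,0.01]]]'; python3 mf.py;  python3 - <<'E'
from h import *
for n,(x,y,w,h) in dict(side=(175,145,85,75),top=(165,160,100,75)).items():
    im=manip.camera(n); cv2.imwrite(f"pics/{n}7.png",im)
    cv2.imwrite(f"pics/{n}7c.png",cv2.resize(im[y:y+h,x:x+w],None,fx=8,fy=8,interpolation=cv2.INTER_CUBIC))
E
```

```text
clock: 12.22
position: [0.5339, 0.0365, 0.0411]
ee_rot: [0.822, 0.569, 0.0, -0.0]
ft_force: [0.8, 0.4, -0.2]
grip_width: 0.238
t 12.225 pos mm [533.86  36.5   41.11] yaw 69.37 zax [ 3.e-04  2.e-04 -1.e+00] F [ 0.8   0.41 -0.24] T [-0.027 -0.161 -0.072] grip 20.32
nose [88.92 -5.88 58.27] shoulder [-96.08  -5.15  58.22] Fm [ 0.67 -0.6  -0.24] Tm [-0.161 -0.032 -0.072]
```

View pics/side7c.png

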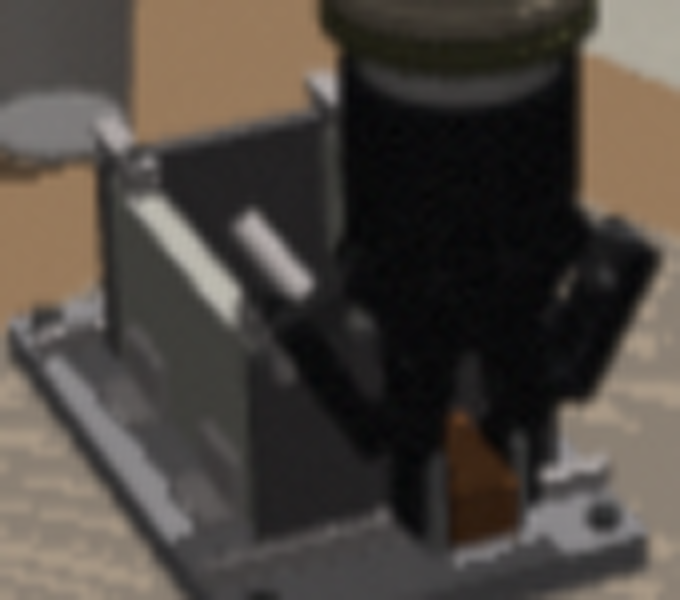

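View pics/top7c.png

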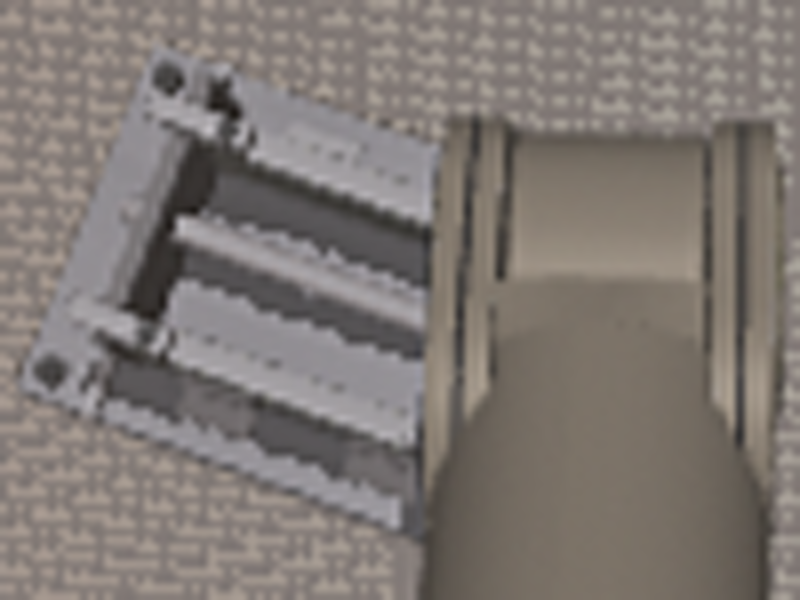

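Run:
```python
from h import *
c=np.radians(-18.68);x=np.array([np.cos(c),np.sin(c),0]);z=np.array([-.0018,.0009,-1]);X0=R.from_matrix(np.c_[x,np.cross(z,x),z]);p0=np.array([.48845,-.31837,.16635])
b=np.load("est2.npz")["bs"]
for nm,uv in dict(rk_low=(365,385),rk_top=(372,345),rk_upper=(300,280),lk_low=(115,355),lk_top=(80,200)).items():
  for xx in(-12,12):
    f=least_squares(lambda q:proj("side",p0+X0.apply([xx/1e3,q[0],q[1]]))[0]+b-pix(*uv,310,150,6),[0,0],x_scale=.01);print(nm,xx,(f.x*1e3).round(1))
```

```text
rk_low -12 [  83.6 -104.4]
rk_low 12 [ 59.5 -82.4]
rk_top -12 [  83.8 -118.8]
rk_top 12 [ 59.8 -97.5]
rk_upper -12 [  49.6 -122.6]
rk_upper 12 [  24.1 -101.5]
lk_low -12 [-33.7 -46.7]
lk_low 12 [-62.9 -22.2]
lk_top -12 [-60.7 -93.5]
lk_top 12 [-91. -71.]
```

```bash
python3 -m handwheel '[[[0.001,-0.002,0,0,0,0,0.01],[0.002,-0.004,0,0,0,0,0.01],[0.003,-0.0055,0,0,0,0,0.01],[0.004,-0.0065,0,0,0,0,0.01],[0.004,-0.0065,0,0,0,0,0.01],[0.004,-0.0055,0,0,0,0,0.01],[0.004,-0.0055,0,0,0,0,0.01]]]'; python3 mf.py;  python3 - <<'E'
from h import *
for n,(x,y,w,h) in dict(side=(175,145,85,75),top=(165,160,100,75)).items():
    im=manip.camera(n); cv2.imwrite(f"pics/{n}8.png",im)
    cv2.imwrite(f"pics/{n}8c.png",cv2.resize(im[y:y+h,x:x+w],None,fx=8,fy=8,interpolation=cv2.INTER_CUBIC))
E
```

```text
clock: 13.2
position: [0.5297, 0.0422, 0.0409]
ee_rot: [0.822, 0.569, -0.0, -0.0]
ft_force: [-0.4, 0.1, -0.5]
grip_width: 0.242
t 13.2 pos mm [529.66  42.19  40.91] yaw 69.39 zax [-7.e-04  3.e-04 -1.e+00] F [-0.35  0.08 -0.48] T [-0.01   0.023  0.009] grip 20.66
nose [92.77  0.1  58.01] shoulder [-92.23   0.77  58.01] Fm [-0.05  0.36 -0.48] Tm [0.018 0.018 0.009]
```

View pics/side8c.png

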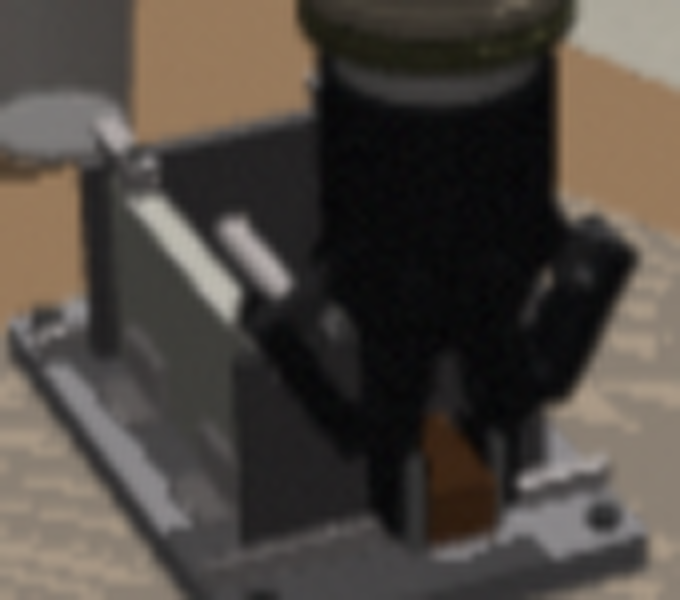

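View pics/top8c.png

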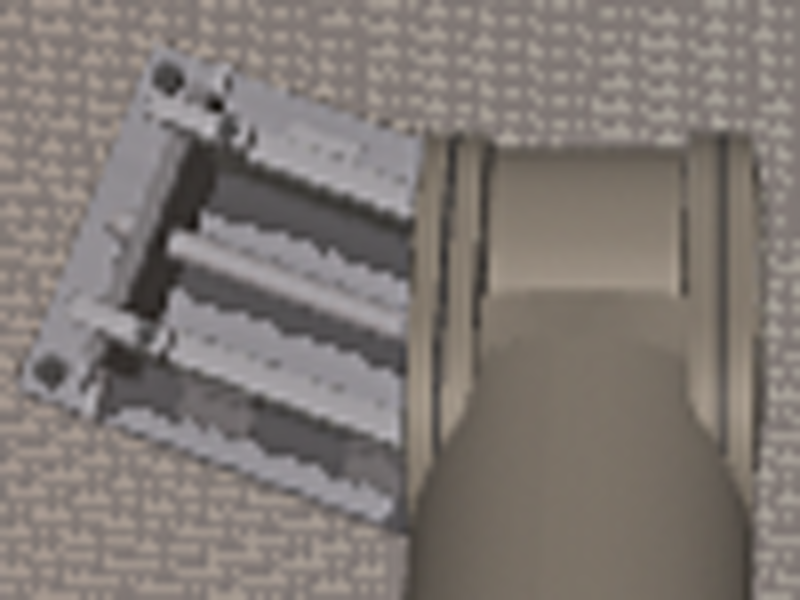

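```bash
python3 -m handwheel '[[[0.002,0,0,0,0,0,0.01],[0.004,0,0,0,0,0,0.01],[0.006,0,0,0,0,0,0.01],[0.008,0,0,0,0,0,0.01],[0.010,0,0,0,0,0,0.01],[0.011,0,0,0,0,0,0.01],[0.011,0,0,0,0,0,0.01]]]'; python3 mf.py
```

```text
clock: 14.18
position: [0.5338, 0.0522, 0.0411]
ee_rot: [0.822, 0.569, 0.0, -0.0]
ft_force: [-0.7, -0.2, -1.6]
grip_width: 0.242
t 14.175 pos mm [533.84  52.18  41.08] yaw 69.35 zax [-0.  0. -1.] F [-0.72 -0.16 -1.59] T [-0.02   0.091 -0.011] grip 20.66
nose [103.59  -0.4   58.19] shoulder [-81.41   0.38  58.18] Fm [-0.4   0.62 -1.59] Tm [ 0.079  0.051 -0.011]
```

```bash
python3 -m handwheel '[[[0.001,0,0,0,0,0,0.01],[0.002,0,0,0,0,0,0.01],[0.002,0,0,0,0,0,0.01]]]'; python3 mf.py
```

```text
clock: 14.55
position: [0.5339, 0.0523, 0.0409]
ee_rot: [0.823, 0.568, -0.001, 0.0]
ft_force: [-4.1, -6.7, 2.1]
grip_width: 0.24
t 14.55 pos mm [533.88  52.31  40.89] yaw 69.28 zax [-0.0015 -0.0016 -1.    ] F [-4.07 -6.68  2.1 ] T [-1.244  0.631  0.083] grip 20.51
nose [103.75  -0.68  57.56] shoulder [-81.24   0.34  57.94] Fm [-7.69  1.45  2.1 ] Tm [0.151 1.387 0.083]
```

```bash
python3 -m handwheel '[[[0.001,0,0,0,0,0,0.01],[0.001,0,0,0,0,0,0.01]]]'; python3 mf.py
```

```text
clock: 14.8
position: [0.5339, 0.0524, 0.0408]
ee_rot: [0.823, 0.568, -0.002, 0.0]
ft_force: [-4.5, -9.1, 3.0]
grip_width: 0.245
t 14.8 pos mm [533.9   52.38  40.79] yaw 69.24 zax [-0.0022 -0.0025 -1.    ] F [-4.47 -9.09  3.03] T [-1.81   0.957  0.097] grip 20.91
nose [103.84  -0.82  57.24] shoulder [-81.15   0.33  57.82] Fm [-10.08   0.97   3.03] Tm [0.257 2.031 0.097]
```

```bash
python3 -m handwheel '[[[-0.003,0,0,0,0,0,0.01],[-0.003,0,0,0,0,0,0.01]]]'; python3 mf.py;  python3 - <<'E'
from h import *
for n,(x,y,w,h) in dict(side=(185,145,75,75),top=(165,160,60,60)).items():
    im=manip.camera(n); cv2.imwrite(f"pics/{n}9.png",im)
    cv2.imwrite(f"pics/{n}9c.png",cv2.convertScaleAbs(cv2.resize(im[y:y+h,x:x+w],None,fx=8,fy=8,interpolation=cv2.INTER_CUBIC),alpha=1.8 if n=="side" else 1.2))
b=np.load("est2.npz");m=(.5713,.1505,np.radians(69.35))
for P in[(104,0,58),(107,0,58),(88,41,106),(88,-41,106),(85,0,28)]:print(P,((proj("top",pose(*m,P))[0]+b["bt"]-[165,160]+.5)*8-.5).round(1))
for P in[(-88,41,106),(-88,47,106),(-88,35,106),(-78,11,69),(-78,-11,69),(-123,11,69),(-123,-11,69),(-126,11,69),(-126,-11,69)]:print(P,((proj("side",pose(*m,P))[0]+b["bs"]-[185,145]+.5)*8-.5).round(1))
E
```

```text
clock: 15.05
position: [0.5339, 0.0523, 0.0411]
ee_rot: [0.822, 0.569, 0.0, -0.0]
ft_force: [-0.0, -2.8, -0.2]
grip_width: 0.239
t 15.05 pos mm [533.92  52.29  41.14] yaw 69.35 zax [ 3.e-04  4.e-04 -1.e+00] F [-0.04 -2.84 -0.25] T [-0.717  0.121 -0.017] grip 20.41
nose [103.71  -0.44  58.34] shoulder [-81.29   0.35  58.25] Fm [-2.67 -0.96 -0.25] Tm [-0.14   0.714 -0.017]
(104, 0, 58) [ 92.  208.6]
(107, 0, 58) [ 84.9 205.9]
(88, 41, 106) [ 68.5 306.1]
(88, -41, 106) [149.3 102.6]
(85, 0, 28) [150.  236.3]
(-88, 41, 106) [215.5 344.4]
(-88, 47, 106) [198.3 348.7]
(-88, 35, 106) [232.8 340.2]
(-78, 11, 69) [291.5 405.6]
(-78, -11, 69) [351.9 390.3]
(-123, 11, 69) [347.6 471.7]
(-123, -11, 69) [409.2 455.6]
(-126, 11, 69) [351.4 476.3]
(-126, -11, 69) [413.2 460.1]
```

View pics/side9c.png

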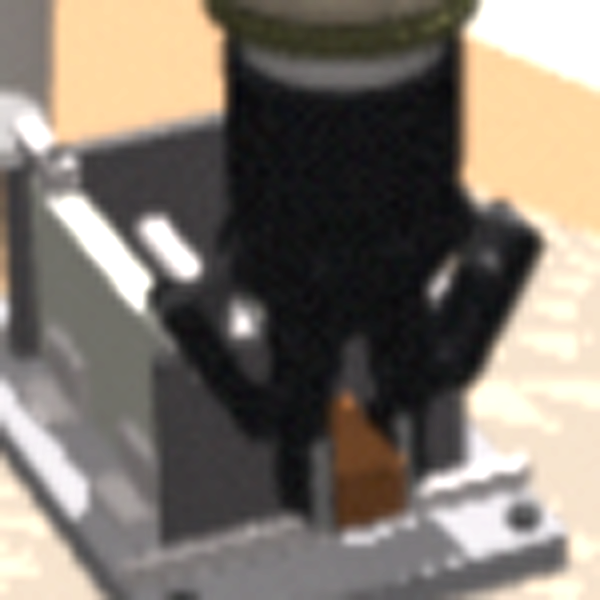

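View pics/top9c.png

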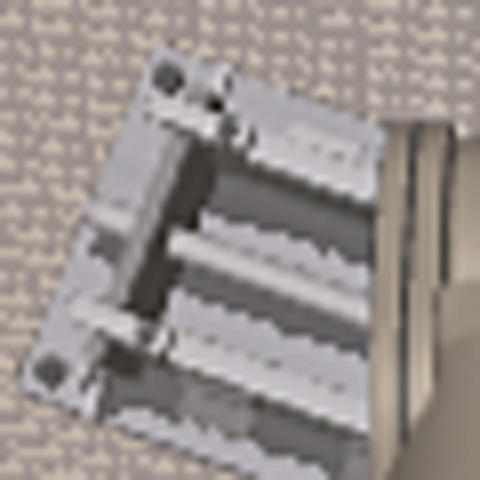

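```bash
python3 -m handwheel '[[[0,0,0.0005,0,0,0,0.01],[0,0,0.0005,0,0,0,0.025],[0,0,0.0005,0,0,0,0.04],[0,0,0.0005,0,0,0,0.04],[0,0,0.0005,0,0,0,0.04]]]'; python3 mf.py
```

```text
clock: 15.78
position: [0.5339, 0.0522, 0.0406]
ee_rot: [0.822, 0.569, 0.0, -0.0]
ft_force: [0.6, -1.6, -0.4]
grip_width: 0.47
t 15.775 pos mm [533.87  52.24  40.62] yaw 69.36 zax [ 1.e-04  2.e-04 -1.e+00] F [ 0.63 -1.63 -0.37] T [-0.024  0.02   0.053] grip 40.14
nose [103.65  -0.39  57.76] shoulder [-81.35   0.38  57.72] Fm [-1.3  -1.16 -0.37] Tm [0.011 0.029 0.053]
```

```bash
python3 -m handwheel '[[[0,0,-0.01,0,0,0,0.04],[0,0,-0.04,0,0,0,0.04],[0,0,-0.08,0,0,0,0.04],[-0.03,0,-0.12,0,0,0,0.04],[-0.08,0,-0.14,0,0,0,0.04],[-0.13,0,-0.14,0,0,0,0.04],[-0.18,0,-0.14,0,0,0,0.04],[-0.18,0,-0.14,0,0,0,0.04]]]'; python3 mf.py;  python3 - <<'E'
from h import *
for n,(x,y,w,h) in dict(side=(175,150,90,70),top=(160,160,100,75)).items():
    im=manip.camera(n); cv2.imwrite(f"pics/{n}10.png",im)
    cv2.imwrite(f"pics/{n}10c.png",cv2.convertScaleAbs(cv2.resize(im[y:y+h,x:x+w],None,fx=8,fy=8,interpolation=cv2.INTER_CUBIC),alpha=1.5 if n=="side" else 1.2))
E
```

```text
clock: 16.77
position: [0.4691, -0.1201, 0.1815]
ee_rot: [0.824, 0.566, 0.001, 0.0]
ft_force: [0.3, -0.3, 0.0]
grip_width: 0.469
t 16.775 pos mm [ 469.07 -120.1   181.51] yaw 68.98 zax [ 1.2e-03  5.0e-04 -1.0e+00] F [ 0.33 -0.35  0.02] T [ 0.054 -0.045 -0.032] grip 40.04
nose [-80.49  -1.9  198.79] shoulder [-2.6548e+02  9.0000e-02  1.9863e+02] Fm [-0.21 -0.43  0.02] Tm [-0.023 -0.066 -0.032]
```

View pics/side10c.png

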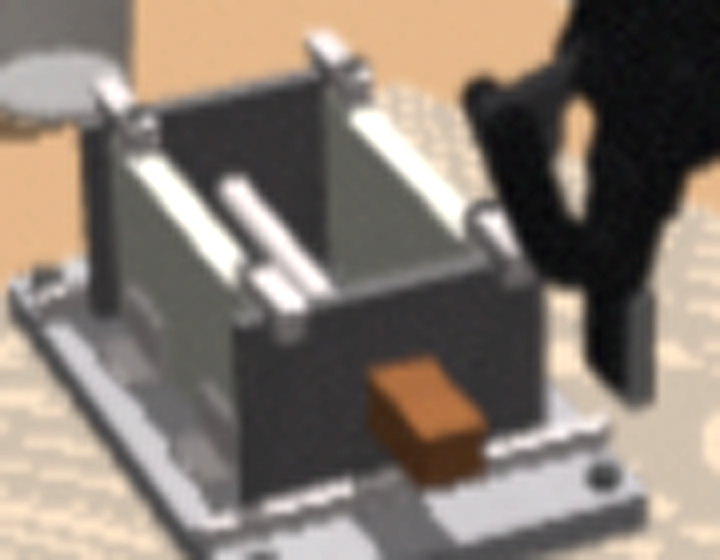

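View pics/top10c.png

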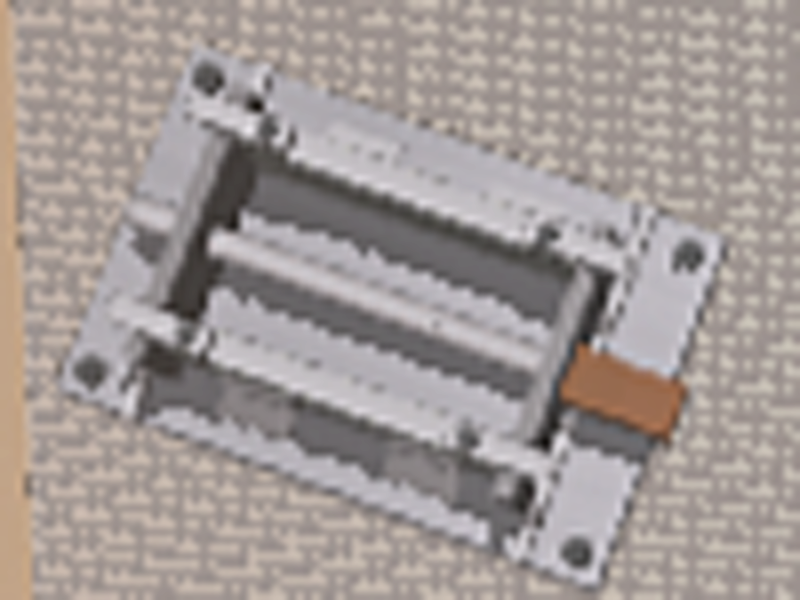

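Run:
```python
from h import *
im=cv2.imread("pics/top10.png");x,y,w,h=172,182,80,38
cv2.imwrite("pics/z.png",cv2.convertScaleAbs(cv2.resize(im[y:y+h,x:x+w],None,fx=10,fy=10,interpolation=cv2.INTER_CUBIC),alpha=1.1))
b=np.load("est2.npz");m=(.5713,.1505,np.radians(69.35))
o=cv2.imread("pics/z.png")
for yy in(-6,0,6):
    p=(proj("top",pose(*m,[(-70,yy,57),(70,yy,57)]))+b["bt"]-[x,y]+.5)*10-.5
    cv2.line(o,*[tuple(map(int,q)) for q in p],(0,255,0),1)
for yy in(-35,35,-47,47):
    p=(proj("top",pose(*m,[(-70,yy,93),(70,yy,93)]))+b["bt"]-[x,y]+.5)*10-.5
    cv2.line(o,*[tuple(map(int,q)) for q in p],(0,0,255),1)
H=pose(*m,[(-78,11,68),(-123,11,68),(-123,-11,68),(-78,-11,68)])
p=(proj("top",H)+b["bt"]-[x,y]+.5)*10-.5
cv2.polylines(o,[p.astype(int)],True,(255,0,0),1)
cv2.imwrite("pics/z.png",o)
im=cv2.imread("pics/side10.png");x,y,w,h=175,150,90,70
o=cv2.convertScaleAbs(cv2.resize(im[y:y+h,x:x+w],None,fx=8,fy=8,interpolation=cv2.INTER_CUBIC),alpha=1.5)
P=lambda q:((proj("side",pose(*m,q))+b["bs"]-[x,y]+.5)*8-.5).astype(int)
cv2.polylines(o,[P([(-78,11,68),(-123,11,68),(-123,-11,68),(-78,-11,68)])],True,(255,0,0),1)
for yy in(-6,0,6):cv2.polylines(o,[P([(-70,yy,57),(70,yy,57)])],False,(0,255,0),1)
for yy in(-35,35,-47,47):cv2.polylines(o,[P([(-70,yy,93),(70,yy,93)])],False,(0,0,255),1)
for yy in(-55,0,55):cv2.polylines(o,[P([(-78,yy,18),(-78,yy,98)])],False,(255,255,0),1)
cv2.imwrite("pics/zs.png",o)
```

```text
(no output)
```

View pics/z.png

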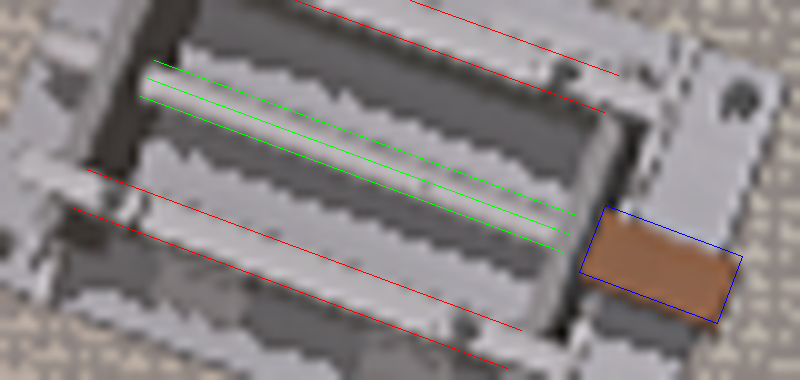

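View pics/zs.png

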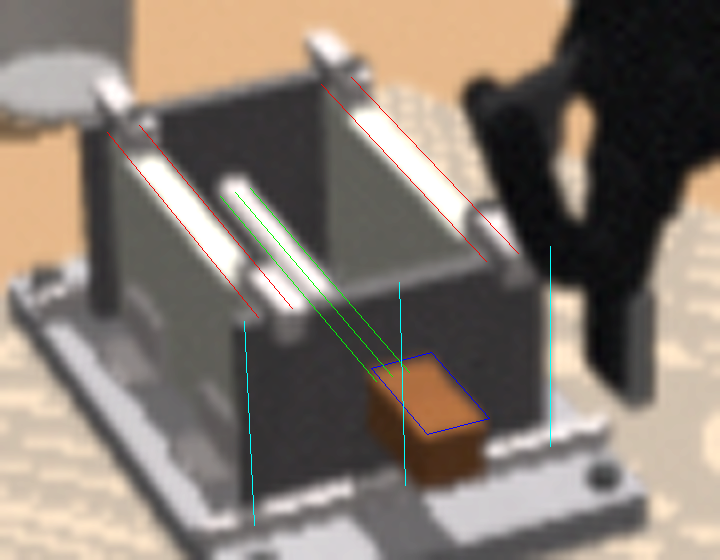

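Run:
```python
from h import *
im=cv2.convertScaleAbs(cv2.imread("pics/side10.png"),alpha=1.5)
for i,(x,y,w,h) in enumerate([(172,150,56,42),(205,160,56,42),(175,182,56,42),(212,190,56,42)]):
    o=cv2.resize(im[y:y+h,x:x+w],None,fx=14,fy=14,interpolation=cv2.INTER_CUBIC)
    for k in range(0,w,10): cv2.putText(o,str(x+k),(k*14,10),0,.4,(0,0,255),1);cv2.line(o,(k*14+7,12),(k*14+7,18),(0,0,255),1)
    for k in range(0,h,10): cv2.putText(o,str(y+k),(0,k*14+11),0,.4,(0,0,255),1)
    cv2.imwrite(f"pics/q{i}.png",o)
```

```text
(no output)
```

View pics/q0.png

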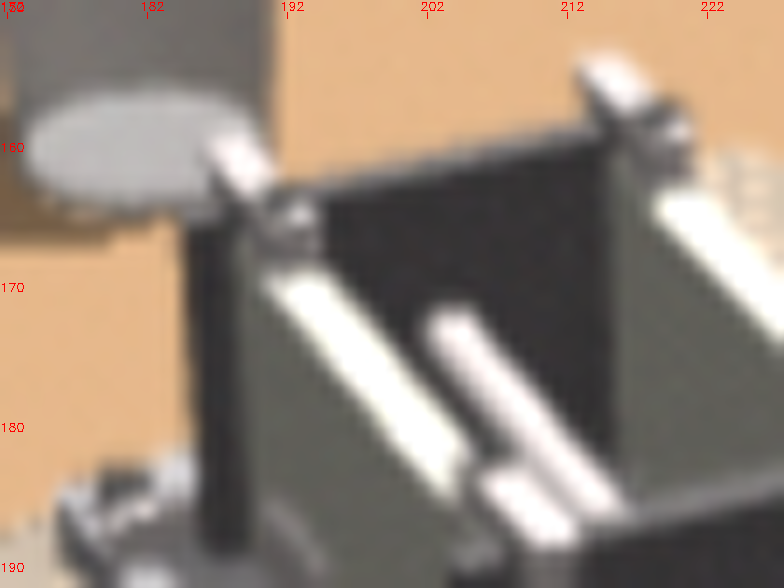

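View pics/q1.png

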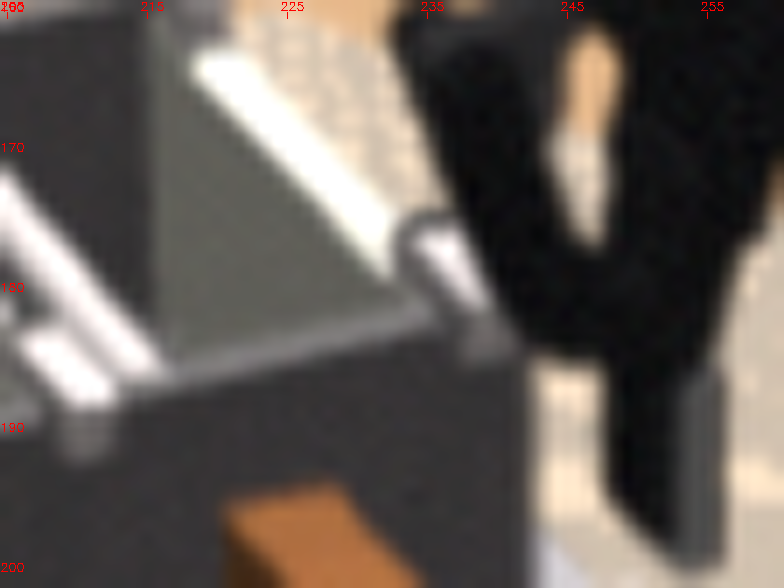

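View pics/q2.png

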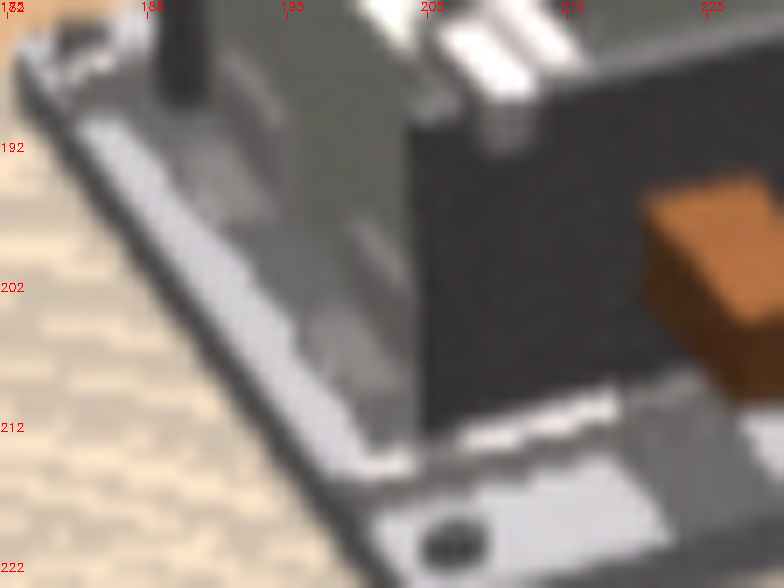

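View pics/q3.png

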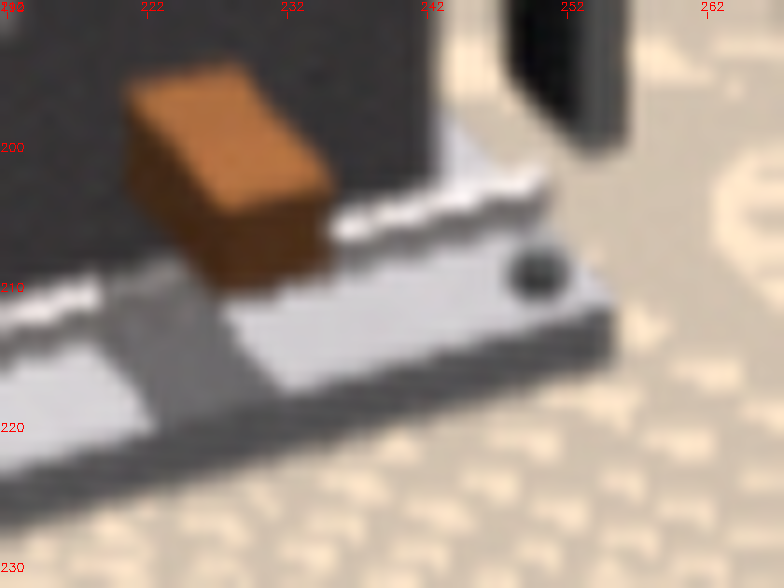

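```bash
cat > fit.py <<'E'
from h import *
b=np.load("est2.npz");m0=(.5713,.1505,np.radians(69.35))
q=lambda i,u,v:np.array([[(172,150),(205,160),(175,182),(212,190)][i][0]+u/14-.5+.036,[(172,150),(205,160),(175,182),(212,190)][i][1]+v/14-.5+.036])
pts=[((-103,-63,18),q(3,540,272)),((-103,63,18),q(2,453,545)),((103,63,18),q(2,85,38)),((-115,-75,18),q(3,617,308)),((-88,41,106),q(1,95,400)),((-88,-41,106),q(1,480,316)),((88,41,106),q(0,228,140)),((88,-41,106),q(0,600,65))]
lin=[((41,93),q(0,295,278)),((41,93),q(0,457,470)),((-41,93),q(1,217,60)),((-41,93),q(1,392,252))]
def P(n,c,X):
    X=pose(*m0,X);ctr=np.array([m0[0],m0[1],.05]);X=(R.from_rotvec(c[:3]).apply(X-ctr))+ctr+c[3:]
    return proj(n,X)
def ld(n,c,y,z,uv,x=(-70,70)):
    a,bb=P(n,c,[(x[0],y,z),(x[1],y,z)]);d=(bb-a)/np.linalg.norm(bb-a);r=uv-a;return d[0]*r[1]-d[1]*r[0]
def res(c,n="side",pts=pts,lin=lin):
    return np.concatenate([(P(n,c,p)[0]-uv)*w for p,uv,w in [(p,uv,.5 if abs(p[0])==88 else 1) for p,uv in pts]]+[[ld(n,c,*k,uv)] for k,uv in lin]+[c[:3]/.01,c[3:]/.004])
if __name__=="__main__":
    f=least_squares(res,np.zeros(6),loss="soft_l1",x_scale=.01);c=f.x
    print("corr",np.degrees(c[:3]).round(2),(c[3:]*1e3).round(2));print(f.fun.round(2))
    # handle
    hp=[((-45,11,11),q(3,228,212)),((-45,-11,11),q(3,330,190)),((0,11,11),q(3,128,92)),((0,-11,11),q(3,240,68))]
    g=least_squares(lambda s:np.concatenate([P("side",c,(p[0]+s[0],p[1]+s[1],p[2]+57))[0]-uv for p,uv in hp]),[-78,0]);print("handle shoulder x,y",g.x.round(2),g.fun.round(2))
    g=least_squares(lambda s:np.concatenate([P("side",c,(p[0]+s[0],p[1]+s[1],p[2]+s[2]))[0]-uv for p,uv in hp]),[-78,0,57]);print("handle x,y,z",g.x.round(2))
    rp=[q(0,455,335),q(0,510,400),q(0,600,505)]
    for z in(57,58):
        g=least_squares(lambda s:[ld("side",c,s[0],z,uv) for uv in rp],[0]);print("rod y from side z",z,g.x,g.fun.round(2))
    for nm,x,y,uv in(("near L",-78,55,q(2,418,300)),("near R",-78,-55,q(3,433,120)),("far L",70,55,q(0,192,400))):
        g=least_squares(lambda s:[np.cross(*(lambda a,bb:((bb-a)/np.linalg.norm(bb-a),uv-a))(*P("side",c,[(x,y+s[0],18),(x,y+s[0],98)])))],[0.]);print(nm,g.x)
E
python3 -W ignore fit.py
```

```text
corr [ 0.11  0.05 -0.19] [ 1.83 -0.68  0.08]
[-0.34  0.59 -0.03  0.59 -0.36  0.71  0.07 -0.84 -0.01 -0.11  0.61 -0.58
 -0.24 -0.24 -0.2  -0.4  -0.13  0.12 -0.08 -0.29  0.19  0.08 -0.33  0.46
 -0.17  0.02]
handle shoulder x,y [-80.36   1.07] [-0.08  0.03  0.35 -0.39  0.08  0.27 -0.35  0.09]
handle x,y,z [-82.52   2.02  58.49]
rod y from side z 57 [-1.3142722] [-0.02 -0.02  0.04]
rod y from side z 58 [-0.68619267] [-0.02 -0.02  0.04]
near L [3.10930521]
near R [2.07608567]
far L [2.06918595]
```

Run:
```python
from h import *
im=cv2.convertScaleAbs(cv2.imread("pics/top10.png"),alpha=1.2)
for i,(x,y,w,h) in enumerate([(166,163,50,42),(206,175,50,42),(166,180,50,42),(206,193,50,42)]):
    o=cv2.resize(im[y:y+h,x:x+w],None,fx=14,fy=14,interpolation=cv2.INTER_CUBIC)
    cv2.imwrite(f"pics/r{i}.png",o)
```

```text
(no output)
```

View pics/r0.png

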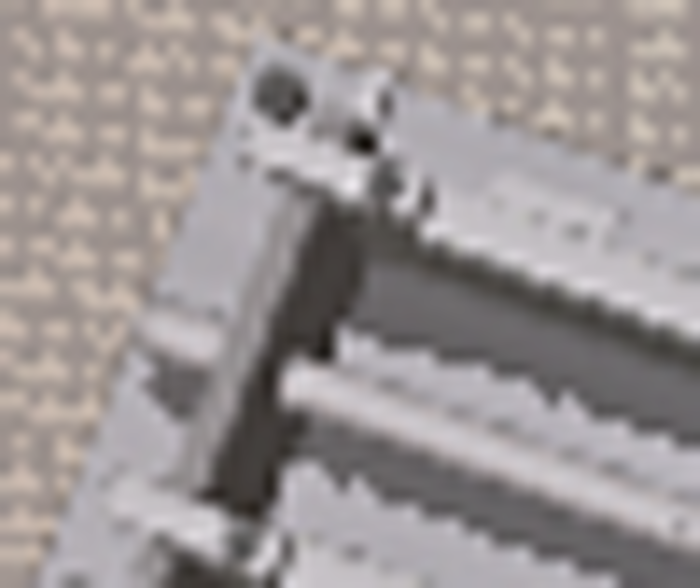

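View pics/r1.png

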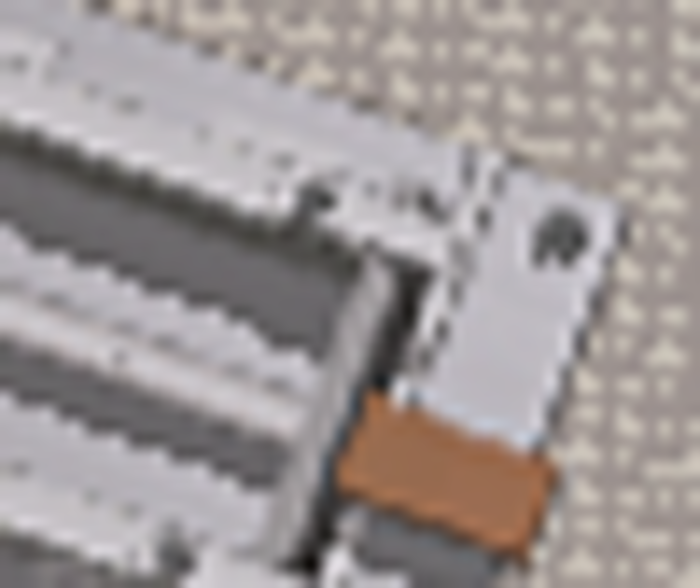

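View pics/r2.png

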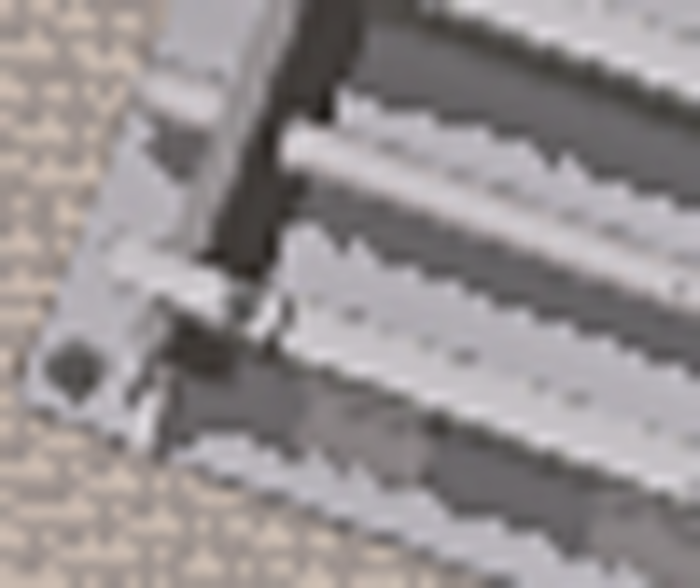

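View pics/r3.png

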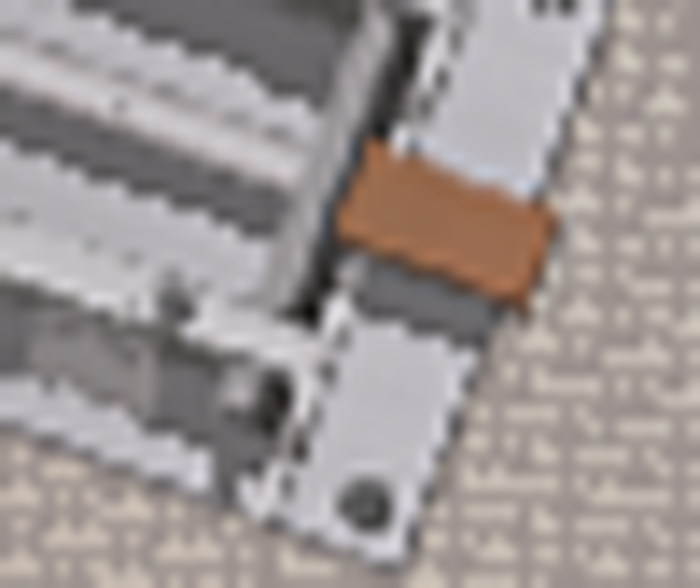

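```bash
cat > ft.py <<'E'
from fit import *
from scipy.ndimage import map_coordinates
rr=[(166,163),(206,175),(166,180),(206,193)]
r=lambda i,u,v:np.array([rr[i][0]+u/14-.464,rr[i][1]+v/14-.464])
pt=[((103,-63,18),r(0,281,95)),((-103,-63,18),r(1,560,238)),((103,63,18),r(2,73,370)),((-103,63,18),r(3,366,502))]
ln=[((-35,93),r(0,520,272)),((-35,93),r(0,660,328)),((-35,93),r(1,100,170)),((-35,93),r(1,250,225)),((47,93),r(2,300,345)),((47,93),r(2,690,487)),((47,93),r(3,20,272)),((47,93),r(3,170,328))]
f=least_squares(lambda c:res(c,"top",pt,ln),np.zeros(6),loss="soft_l1",x_scale=.01);c=f.x
print("corr",np.degrees(c[:3]).round(2),(c[3:]*1e3).round(2),f.fun.round(2))
hp=[((0,-11,11),r(1,375,393)),((-45,-11,11),r(1,557,465)),((-45,11,11),r(1,523,557)),((0,11,11),r(1,337,487))]
g=least_squares(lambda s:np.concatenate([P("top",c,(p[0]+s[0],p[1]+s[1],p[2]+57))[0]-uv for p,uv in hp]),[-78,0]);print("handle x,y",g.x.round(2),g.fun.round(2))
im=cv2.imread("pics/top10.png").mean(2)
for x0,x1 in((-60,-30),(-30,0),(0,30),(30,60)):
    ys=np.arange(-14,14.1,1);prof=[]
    for y in ys:
        p=P("top",c,[(x,y,57) for x in np.linspace(x0,x1,40)]);prof.append(map_coordinates(im,[p[:,1],p[:,0]],order=1).mean())
    print(x0,x1,np.array(prof).round(0).astype(int))
p=P("top",c,[(x,0,57) for x in(100,104,107)]);print(p.round(1))
E
python3 -W ignore ft.py
```

```text
corr [ 0.08  0.11 -0.04] [ 0.94  1.21 -0.44] [ 0.   -0.08  0.15 -0.31  0.3  -0.13  0.06 -0.01  0.01 -0.3  -0.97 -0.97
  0.9   1.07  0.55  0.52  0.13  0.19 -0.07  0.24  0.3  -0.11]
handle x,y [-79.     1.84] [-0.41 -0.01  0.37 -0.08  0.28  0.09 -0.24 -0.01]
-60 -30 [123 137 147 153 155 155 153 148 141 135 135 141 148 155 161 164 163 158
 149 137 121 106  94  88  86  85  85  85  84]
-30 0 [137 147 152 154 154 153 150 145 139 135 136 143 150 156 160 161 159 155
 145 131 115 101  91  86  85  85  85  85  84]
0 30 [138 146 150 151 151 149 146 141 136 134 138 145 152 158 162 164 161 155
 144 129 112  98  89  85  84  84  84  85  84]
30 60 [119 134 144 149 150 149 146 140 135 134 139 146 154 159 163 164 161 153
 141 126 110  97  89  85  84  84  85  85  84]
[[177.1 185.9]
 [175.9 185.5]
 [175.  185.1]]
```

```bash
cat >> ft.py <<'E'
print("----")
im3=cv2.imread("pics/top10.png").astype(float);sat=im3[...,2]-im3[...,0]
for x0,x1 in((-118,-105),(-102,-90)):
    ys=np.arange(-18,18.1,1);prof=[]
    for y in ys:
        p=P("top",c,[(x,y,68) for x in np.linspace(x0,x1,30)]);prof.append(map_coordinates(sat,[p[:,1],p[:,0]],order=1).mean())
    prof=np.array(prof);print(x0,prof.round(0).astype(int))
    h=(prof.max()+prof.min())/2;i=np.where(prof>h)[0];a,b2=i[0],i[-1]
    lo=ys[a-1]+(h-prof[a-1])/(prof[a]-prof[a-1]);hi=ys[b2]+(prof[b2]-h)/(prof[b2]-prof[b2+1]);print(lo,hi,(lo+hi)/2)
ys=np.arange(-12,12.1,1)
for x0,x1 in((90,100),):
    prof=[]
    for y in ys:
        p=P("top",c,[(x,y,57) for x in np.linspace(x0,x1,30)]);prof.append(map_coordinates(im,[p[:,1],p[:,0]],order=1).mean())
    print("nose",np.array(prof).round(0).astype(int))
xs=np.arange(-130,-70,2.);print([int(map_coordinates(sat,[[q_[1]] for q_ in [P("top",c,(x,0,68))[0]]][0:1]+[[P("top",c,(x,0,68))[0][0]]],order=1)[0]) for x in xs])
E
python3 -W ignore ft.py | sed -n '/----/,$p'
```

```text
----
-118 [-2 -2 -3 -4 -5 -7 -6  0 13 27 41 51 59 64 64 63 62 62 61 61 61 61 61 61
 62 62 63 64 63 59 49 37 23 12  4  0 -2]
-8.872447229856915 13.572612883409851 2.350082826776468
-102 [-2 -2 -3 -3 -5 -5 -3  5 17 31 43 52 59 61 61 61 60 60 60 60 60 60 60 60
 60 61 62 63 62 57 46 34 22 12  4 -1 -2]
-9.126810647543527 13.399917371914224 2.1365533621853485
nose [146 147 146 143 138 133 132 135 142 150 156 161 164 163 158 150 137 122
 108  98  95  96  98  96  94]
[11, 9, 10, 31, 65, 65, 61, 61, 61, 61, 61, 61, 61, 61, 60, 60, 59, 59, 59, 60, 60, 60, 60, 61, 59, 47, 20, -3, 0, 1]
```

The rod is threaded and home. Fitting the mould in both pictures shows the handle end about 2 mm to +y and the nose end near 0. There is time to regrasp and straighten it.

```bash
python3 rel.py 533.9 52.2 181 69.35
```

```text
t 16.875 pos mm [ 470.46 -116.31  181.16] yaw 69.29 zax [ 9.e-04  8.e-04 -1.e+00] F [ 0.95 -0.03  0.1 ] T [ 0.022 -0.005 -0.054] grip 39.92
shift mm [180.06  -0.24   0.36] rot [ 0.0006 -0.0011 -0.001 ] |deg 0.09
```

```bash
python3 -m handwheel '[[[0.04,0,0,0,0,0,0.04],[0.09,0,0,0,0,0,0.04],[0.14,0,0,0,0,0,0.04],[0.178,0,0,0,0,0,0.04],[0.179,0,0.01,0,0,0,0.04],[0.179,0,0.04,0,0,0,0.04],[0.179,0,0.06,0,0,0,0.04],[0.179,0,0.06,0,0,0,0.04]]]'; python3 rel.py 533.9 52.2 40.6 69.35
```

```text
clock: 17.88
position: [0.5322, 0.0511, 0.1192]
ee_rot: [0.822, 0.569, -0.002, -0.0]
ft_force: [0.1, -0.1, -0.4]
grip_width: 0.47
t 17.875 pos mm [532.22  51.1  119.2 ] yaw 69.37 zax [-0.003 -0.001 -1.   ] F [ 0.06 -0.13 -0.39] T [-0.009  0.007 -0.021] grip 40.17
shift mm [ 1.79  1.38 78.6 ] rot [-0.0025  0.0021  0.0004] |deg 0.19
```

```bash
python3 -m handwheel '[[[0,0,0.03,0,0,0,0.04],[0,0,0.06,0,0,0,0.04],[0,0,0.079,0,0,0,0.04],[0,0,0.079,0,0,0,0.04],[0,0,0.079,0,0,0,0.04]]]'; python3 rel.py 533.9 52.2 40.6 69.35
```

```text
clock: 18.5
position: [0.5343, 0.0513, 0.0429]
ee_rot: [0.822, 0.569, 0.001, 0.0]
ft_force: [0.0, -1.3, 0.7]
grip_width: 0.466
t 18.5 pos mm [534.31  51.34  42.93] yaw 69.36 zax [ 1.6e-03  5.0e-04 -1.0e+00] F [ 0.04 -1.33  0.68] T [ 0.008  0.045 -0.041] grip 39.84
shift mm [ 0.66 -0.69  2.33] rot [ 0.0013 -0.001   0.0001] |deg 0.1
```

Now close at the same pose.

```bash
python3 -m handwheel '[[[0,-0.0003,0.0015,0,0,0,0.03],[0,-0.0003,0.0015,0,0,0,0.015],[0,-0.0003,0.0015,0,0,0,0.01],[0,-0.0003,0.0015,0,0,0,0.01],[0,-0.0003,0.0015,0,0,0,0.01]]]' 50; python3 mf.py
```

```text
clock: 19.12
position: [0.5336, 0.0515, 0.0406]
ee_rot: [0.822, 0.569, 0.001, 0.0]
ft_force: [-0.3, 0.7, 6.5]
grip_width: 0.246
t 19.125 pos mm [533.64  51.5   40.65] yaw 69.36 zax [ 9.e-04  5.e-04 -1.e+00] F [-0.31  0.69  6.45] T [ 0.205  0.149 -0.022] grip 20.99
nose [102.87  -0.44  57.92] shoulder [-82.13   0.34  57.77] Fm [0.54 0.53 6.45] Tm [ 0.212 -0.14  -0.022]
```

```bash
python3 -m handwheel '[[[0,0,-0.001,0,0,0,0.01],[0,0.001,-0.001,0,0,-0.003,0.01],[0,0.002,-0.001,0,0,-0.008,0.01],[0,0.0026,-0.001,0,0,-0.011,0.01],[0,0.0026,-0.001,0,0,-0.011,0.01]]]'; python3 mf.py
```

```text
clock: 19.75
position: [0.5355, 0.0504, 0.041]
ee_rot: [0.819, 0.573, -0.0, -0.0]
ft_force: [-0.3, -0.0, 0.6]
grip_width: 0.243
t 19.75 pos mm [535.52  50.38  41.  ] yaw 69.99 zax [-3.e-04  0.e+00 -1.e+00] F [-0.3  -0.04  0.57] T [0.149 0.176 0.005] grip 20.74
nose [102.5   -0.31  58.09] shoulder [-82.5   -1.57  58.1 ] Fm [-0.14  0.27  0.57] Tm [ 0.217 -0.078  0.005]
```

```bash
python3 -m handwheel '[[[0.001,-0.0007,0,0,0,0.003,0.01],[0.002,-0.0007,0,0,0,0.003,0.01],[0.003,-0.0007,0,0,0,0.003,0.01],[0.003,-0.0007,0,0,0,0.003,0.01]]]'; python3 mf.py
```

```text
clock: 20.25
position: [0.5353, 0.0511, 0.0409]
ee_rot: [0.821, 0.571, -0.001, 0.0]
ft_force: [-4.7, -7.8, 5.2]
grip_width: 0.247
t 20.25 pos mm [535.29  51.13  40.93] yaw 69.7 zax [-0.0016 -0.0023 -1.    ] F [-4.68 -7.84  5.19] T [-1.574  0.801 -0.043] grip 21.06
nose [103.16  -0.87  57.47] shoulder [-81.84  -1.21  57.97] Fm [-8.99  1.62  5.19] Tm [ 0.194  1.755 -0.043]
```

```bash
python3 -m handwheel '[[[-0.002,0,0,0,0,0,0.01],[-0.002,0,0,0,0,0,0.01],[-0.002,0,0,0,0,0,0.025],[-0.002,0,0,0,0,0,0.04],[-0.002,0,0,0,0,0,0.04],[-0.002,0,0,0,0,0,0.04]]]'; python3 mf.py
python3 -m handwheel '[[[0,0,-0.01,0,0,0,0.04],[0,0,-0.04,0,0,0,0.04],[0,0,-0.08,0,0,0,0.04],[-0.03,0,-0.12,0,0,0,0.04],[-0.08,0,-0.14,0,0,0,0.04],[-0.13,0,-0.14,0,0,0,0.04],[-0.18,0,-0.14,0,0,0,0.04],[-0.18,0,-0.14,0,0,0,0.04]]]'
python3 - <<'E'
from h import *
for n,(x,y,w,h) in dict(side=(175,150,90,70),top=(160,160,100,75)).items():
    im=manip.camera(n); cv2.imwrite(f"pics/{n}11.png",im)
    cv2.imwrite(f"pics/{n}11c.png",cv2.convertScaleAbs(cv2.resize(im[y:y+h,x:x+w],None,fx=8,fy=8,interpolation=cv2.INTER_CUBIC),alpha=1.5 if n=="side" else 1.2))
E
sed -i 's/top10/top11/' ft.py; python3 -W ignore ft.py
```

```text
clock: 21.0
position: [0.5353, 0.0518, 0.0411]
ee_rot: [0.82, 0.572, 0.0, -0.0]
ft_force: [-0.1, 0.3, -0.6]
grip_width: 0.469
t 21.0 pos mm [535.32  51.82  41.09] yaw 69.83 zax [ 0.e+00  2.e-04 -1.e+00] F [-0.09  0.29 -0.63] T [ 0.015  0.003 -0.035] grip 40.08
nose [103.77  -0.18  58.23] shoulder [-81.23  -0.93  58.2 ] Fm [ 0.24  0.19 -0.63] Tm [ 0.008 -0.013 -0.035]
clock: 22.0
position: [0.4719, -0.1212, 0.182]
ee_rot: [0.822, 0.57, 0.001, 0.0]
ft_force: [0.4, 0.5, 0.3]
grip_width: 0.471
corr [ 0.08  0.11 -0.04] [ 0.94  1.21 -0.44] [ 0.   -0.08  0.15 -0.31  0.3  -0.13  0.06 -0.01  0.01 -0.3  -0.97 -0.97
  0.9   1.07  0.55  0.52  0.13  0.19 -0.07  0.24  0.3  -0.11]
handle x,y [-79.     1.84] [-0.41 -0.01  0.37 -0.08  0.28  0.09 -0.24 -0.01]
-60 -30 [123 137 147 153 155 154 149 143 138 137 142 149 156 161 164 163 159 149
 136 120 106  94  88  86  86  86  86  86  85]
-30 0 [137 147 152 154 154 152 147 140 135 135 140 148 155 160 163 163 159 150
 138 122 107  95  88  85  85  85  85  85  84]
0 30 [138 146 150 151 151 149 144 139 134 135 140 148 155 160 163 163 159 151
 140 124 108  95  87  84  83  84  84  84  84]
30 60 [119 134 144 149 151 149 144 137 132 132 138 147 154 160 163 164 160 152
 140 124 109  96  88  85  84  84  85  84  84]
[[177.1 185.9]
 [175.9 185.5]
 [175.  185.1]]
----
-118 [-2 -3 -4 -5 -5 -2  4 16 30 43 53 59 63 64 63 62 62 62 62 62 62 62 62 62
 63 64 64 62 55 45 31 18  7  0 -1 -2 -1]
-10.004577095847942 12.11570041321405 1.0555616586830538
-102 [-3 -3 -4 -5 -5 -3  5 18 32 44 53 59 62 61 60 60 59 59 59 59 59 59 59 60
 60 61 62 61 56 46 32 19  8  2 -2 -2 -1]
-10.23928727460739 12.278138401171095 1.0194255632818523
nose [146 146 146 144 140 135 132 133 139 146 154 158 158 156 154 148 138 126
 113 103  98  98  99  97  94]
[11, 9, 10, 31, 64, 65, 62, 62, 62, 61, 61, 61, 61, 61, 60, 59, 58, 58, 58, 58, 58, 58, 59, 60, 58, 48, 20, -4, 0, 1]
```

View pics/side11c.png

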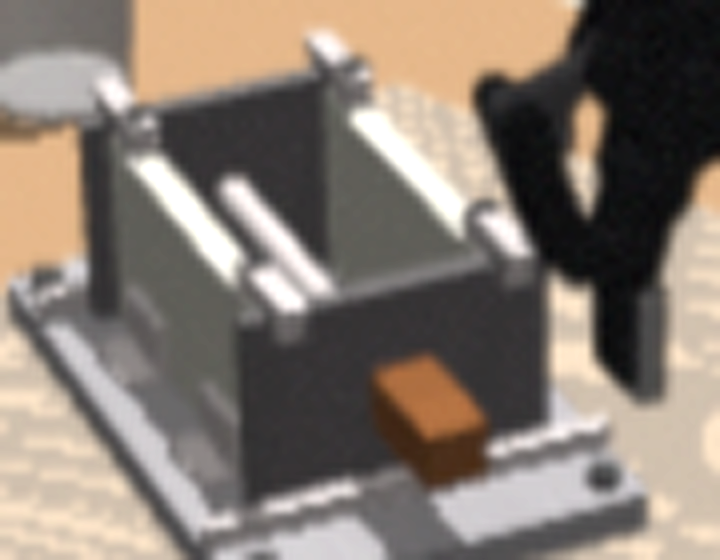

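View pics/top11c.png

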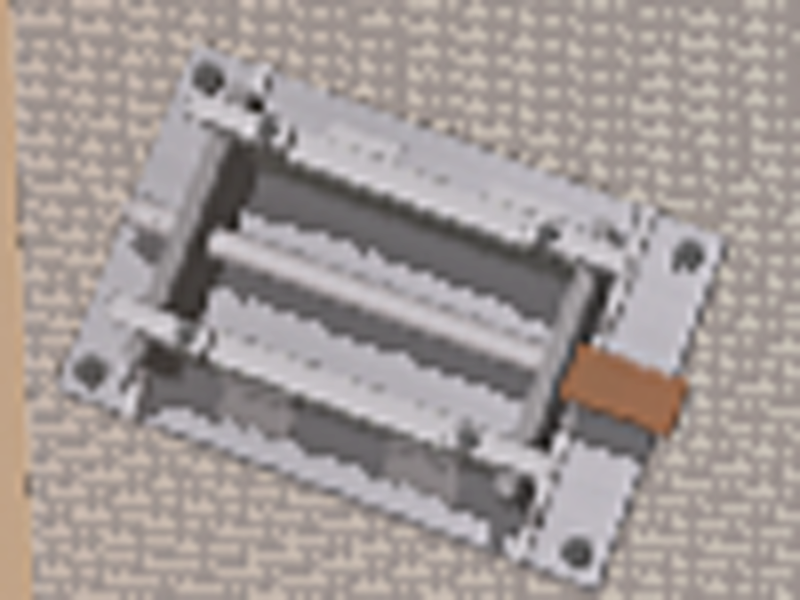

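Run:
```python
from workcell import manip
manip.hand_in(); print(manip.get_obs()["clock"])
```

```text
the job is handed in; nothing more can be done
the job is handed in; nothing more can be done
```

The core rod is threaded through both gates, its shoulder is home against the near gate, and it runs parallel to the channel to within what I could measure. I handed the job in at about 22 s of the 72 s, with the gripper clear and nothing else on the table touched.

- **Threading:** the near hole was about 9 mm off to one side and the far hole about 6 mm to the other. I entered each hole where it stood, then slid both gates to the middle with the rod. Contact stayed at 1–2 N except when seating the shoulder.
- **Correction:** the first pictures after release showed the handle end about 2 mm off-centre and the rod slightly skewed. I regrasped, swung it straight and pressed it home again (about 9 N).
- **Middle line:** in the last top picture the rod is parallel to the channel. It sits about +1 mm off the middle judged by the handle, and about −0.3 mm judged by the shaft edges. Those two readings disagree, so I know the centring only to about 1 mm.
- **Shoulder:** the top picture shows the handle against the near gate and the nose out past the far gate. Its estimated position is x −79 mm against the nominal −78 mm, within the camera error of about 2 mm. The arm's own reading gave about −81 mm, because the grip offset along the rod was uncertain. I took contact force plus the pictures as proof that it is home.

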